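# Put the bar tools away in the drawer

### The arm

A 6-joint arm with a two-finger parallel gripper is mounted at the origin on the work surface. World frame = base frame: x ahead of the robot, y to its left, z up, the work surface at z = 0. Lengths are in mm, angles in rad, forces in N, time in s.
With the tool pointing down it reaches from about 375 to 900 mm from the base axis. Payload 3.1 kg.
Tool frame: the origin (TCP) lies at the very end of the fingers, on their centre line; the grasp point (between the pads) lies 19 mm behind it; z points along the fingers, y is the line along which they close (so a half turn about z gives the same grasp; the last joint's range is limited). The gripper opens to 85 mm and grips with 20 to 120 N. Pads are 22 mm wide; open, the fingers measure 114 mm over their backs; the gripper's body (76 mm by 85 mm) begins 54 mm behind the grasp point. The pads swing forward as they close: fully open they stand 13 mm farther back than shut.
Start: joints at [1, 0.527, 1.433, -0, 1.181, -0.178], TCP at [238.616, 577.632, 231.31] pointing down, gripper open.
Joint ranges: [-3.08, 3.08], [-0.75, 2.2], [0.22, 2.44], [-1.43, 4.57], [0, 2.65], [-2.85, 2.85]. Speed limits (rad/s): [2.79, 2.79, 3.14, 3.14, 3.14, 3.14].

### API

Orientations are given as a unit quaternion [x, y, z, w].
In Python, from station import sense, imaging, finish_job gives the robot as it stands.
- The arm moves only by the tool play_rows, never from a script. Its argument "series" is a list of rows, each an object with "jaw": the finger opening in cm, from 0 to 8.54; "travel": the shift along the tool's x, y, z in cm, a list of three; "yaw": the turn about the tool's z in rad. A call has 1 to 8 rows; each row shifts and turns the commanded pose from where the row before left it, along the tool's axes as they then stand; what a row does not reach is not made up. A row lasts 1/8 s, in which the tool goes at most 62.5 mm and 10.7 degrees, less where a joint would pass 70% of its speed; a pose out of reach is approached as far as the arm can. A call is refused whole if a number of a shift passes 6.25 or a number of a turn 0.188, either way. A call with a gripper value outside its range is refused whole. The fingers move at their own pace and stop on an object; "newtons" is the grip in N (left out, the last holds). Time passes only in rows, so rows that do not move let the fingers close. It gives the time, the measured TCP pose, the force, the opening and the grip force at its end, in the units of the state.
- sense(): the state, without advancing time (a new reading comes with each control period).
- imaging.get_image(name): name is "scene" or "side" or "wrist"; returns a dict with "frame" (400x640x3 uint8, red, green, blue), "mtx" (3x3 intrinsics, pixels), "R" (3x3) and "t" (3): a world point X has camera coordinates R X + t. Camera axes: x right, y down, z forward; pixel columns grow to the right and rows downward; lengths in mm; the calibration is good to about 2 mm. A picture is of the moment at which its call begins. There is no depth.
- finish_job(): hands the job in; it is judged then, once.
The state is a dict: "clock": time; "qpos": joint angles; "qd": joint speeds; "tau": joint torques, N m; "tcp_pos": TCP position; "tool_rot": TCP orientation; "contact_force": force on the tool from outside, world axes, zero at the start; "wrist_torque": the same for the moment, N m; "finger_gap": opening from 0.0 (shut) to 1.0 (fully open); "grip_force": force on a finger pad.
Only numpy, scipy, OpenCV 4.12 (cv2) and the standard library are available. Lean on these libraries where they do the work, as an engineer would, in place of code of your own. Each camera call takes 0.05 s, during which the arm holds its last target. There are 200 camera calls.

### The job

Clear up the bar for the night: pull the cabinet drawer right out to its stop, lay every bar tool that is out (bar spoon, muddler, ice tongs, bottle opener) in the dark-lined tool bay and every crystal decanter stopper in the cork-lined bay, then push the drawer fully home. Some of the tools and stoppers may not be there tonight. Do not knock over the ice bucket or the mug.

Things in the scene. Friction and masses are not known exactly. Their poses are not given: they have to be found in the camera images.
- drawer (a joint): how far the cabinet's only drawer is pulled out, m: 0 shut (front panel against the cabinet), 0.175 at its stop. It slides level towards the cabinet's front, against about 3 N of friction, and stays where it is left. Its front panel is 16 mm thick, upper edge 98 mm above the shelf, outer face 16 mm in front of the cabinet's origin when shut; 68 mm are free between drawer floor and cabinet top
- cabinet: fixed low cherry-wood bar cabinet to the robot's right, 270 deep x 345 wide x 104 mm high; origin at the middle of its lower front edge (the drawer's front panel is outside it), z up, its -x axis points out of the drawer front (roughly to the robot), so the drawer opens along -x. Two tumblers stand on the rear half of its top
- handle (a point): middle of the drawer's brass bar handle: round bar 10 mm thick, 120 mm long, parallel to the cabinet's y axis, 42 mm out from the front panel, 70 mm above the shelf; held by a stay at either end, free to be pinched or hooked from above. Moves with the drawer; axes as the cabinet's
- tool_bay (a point): middle of the front edge of the floor of the drawer's dark-lined tool bay (the floor runs from here 180 mm along +x), right-hand part of the drawer seen from the robot: 180 mm (cabinet x) by 209 mm (cabinet y), floor 22 mm above the shelf; side and back walls 45 mm high inside, the divider 40 mm (6 mm thick). Moves with the drawer; axes as the cabinet's. Fully exposed only at the stop
- cork_bay (a point): middle of the front edge of the floor of the drawer's cork-lined bay for crystal (the floor runs from here 180 mm along +x), left-hand part of the drawer seen from the robot: 180 mm (cabinet x) by 95 mm (cabinet y), floor 22 mm above the shelf. Moves with the drawer; axes as the cabinet's
- bar_spoon: silver bar spoon 158 mm long lying along its x axis: round twisted shaft 9 mm thick (11 mm over the twists to the eye), axis 9 mm above the underside, bowl 34 mm wide at +x, ball end at -x; origin in the middle of its length on the underside; lies on the turntable; 60 g
- muddler: square wooden muddler 154 mm long lying along its x axis: shaft 26 x 26 mm, black head 34 wide x 32 high and 40 mm long at +x; origin in the middle of its length on the underside; lies on the bar mat; about 140 g
- ice_tongs: chrome ice tongs 156 mm long, 16 mm high, lying flat along x: two rigid arms joined at -x, about 25 mm over the outside at -x, 33 mm in the middle, 41 mm at the tips (+x); origin in the middle on the underside; lies on the bar mat; they do not spring; 110 g
- opener: bottle opener 154 mm long lying along x: wooden handle 24 wide x 20 high from x = -77 to +22 mm, flat steel loop 40 mm wide at +x; origin in the middle on the underside; lies on the tiles left of the mat; 120 g
- stopper_round: clear crystal decanter stopper lying on its side: eight-sided head 44 mm across flats and 42 mm long, centred on the origin's x, stem 20 mm thick along +x to x = 57 mm; origin under the middle of the head; it starts on the turntable; 150 g
- stopper_square: clear crystal decanter stopper lying on its side: square head, 44 mm cube centred on the origin's x, stem 20 mm thick along +x to x = 57 mm; origin under the middle of the head; it starts on the bar mat; about 170 g
- turntable: foot of the cherry-wood turntable (fixed), origin on the shelf at its axis. The round platter on it is 320 mm across, its top 24 mm and its underside 10 mm above the shelf; it turns stiffly and stays where it is left
- bar_mat: fixed dark grey rubber bar mat 300 (x) x 170 (y) x 3 mm, origin at the centre of its underside
- ice_bucket: chrome ice bucket on the far part of the turntable, 124 mm across, 118 mm high, its hinged bail handle folded down; origin at the centre of its foot, z up; leave standing
- mule_mug: hammered copper mug on the far part of the turntable, 84 mm across, 95 mm high; origin at the centre of its foot, z up; leave standing
Mind the look-alikes: they are no part of the job. What is shaped like the ice_tongs but green is not meant.

How it is judged (in metres and radians):
On the way, in this order (a step that is already met when the one before it is completed fails the run):
1. the drawer is pulled out to its stop (value of joint drawer above 0.169 m), for 0.2 s.
2. with the drawer still well out, every tool present lies in the tool bay and every stopper present in the cork bay (value of joint drawer above 0.1 m and x of bar_spoon in the frame of tool_bay between 0.01 and 0.17 m and y of bar_spoon in the frame of tool_bay between -0.1 and 0.1 m and z of bar_spoon in the frame of tool_bay between -0.02 and 0.035 m and x of muddler in the frame of tool_bay between 0.01 and 0.17 m and y of muddler in the frame of tool_bay between -0.1 and 0.1 m and z of muddler in the frame of tool_bay between -0.02 and 0.035 m and x of ice_tongs in the frame of tool_bay between 0.01 and 0.17 m and y of ice_tongs in the frame of tool_bay between -0.1 and 0.1 m and z of ice_tongs in the frame of tool_bay between -0.02 and 0.035 m and x of opener in the frame of tool_bay between 0.01 and 0.17 m and y of opener in the frame of tool_bay between -0.1 and 0.1 m and z of opener in the frame of tool_bay between -0.02 and 0.035 m and x of stopper_round in the frame of cork_bay between 0.01 and 0.17 m and y of stopper_round in the frame of cork_bay between -0.048 and 0.048 m and z of stopper_round in the frame of cork_bay between -0.02 and 0.056 m and x of stopper_square in the frame of cork_bay between 0.01 and 0.17 m and y of stopper_square in the frame of cork_bay between -0.048 and 0.048 m and z of stopper_square in the frame of cork_bay between -0.02 and 0.056 m), for 0.3 s.
3. the drawer is pushed fully home (value of joint drawer below 0.005 m), for 0.2 s.
At the end, for the whole second after the job is handed in: The drawer is shut (within 5 mm), every tool that was out lies in the tool bay and every stopper that was out in the cork bay (origins inside the bay, tools under 35 mm and stoppers under 56 mm above its floor), ice bucket and mug not knocked over (value of joint drawer below 0.005 m and x of bar_spoon in the frame of tool_bay between 0.01 and 0.17 m and y of bar_spoon in the frame of tool_bay between -0.1 and 0.1 m and z of bar_spoon in the frame of tool_bay between -0.02 and 0.035 m and x of muddler in the frame of tool_bay between 0.01 and 0.17 m and y of muddler in the frame of tool_bay between -0.1 and 0.1 m and z of muddler in the frame of tool_bay between -0.02 and 0.035 m and x of ice_tongs in the frame of tool_bay between 0.01 and 0.17 m and y of ice_tongs in the frame of tool_bay between -0.1 and 0.1 m and z of ice_tongs in the frame of tool_bay between -0.02 and 0.035 m and x of opener in the frame of tool_bay between 0.01 and 0.17 m and y of opener in the frame of tool_bay between -0.1 and 0.1 m and z of opener in the frame of tool_bay between -0.02 and 0.035 m and x of stopper_round in the frame of cork_bay between 0.01 and 0.17 m and y of stopper_round in the frame of cork_bay between -0.048 and 0.048 m and z of stopper_round in the frame of cork_bay between -0.02 and 0.056 m and x of stopper_square in the frame of cork_bay between 0.01 and 0.17 m and y of stopper_square in the frame of cork_bay between -0.048 and 0.048 m and z of stopper_square in the frame of cork_bay between -0.02 and 0.056 m); the robot touches nothing.
It fails at once if the ice bucket or the mug is knocked over (angle between any of ice_bucket, mule_mug's own z axis and vertical above 0.6 rad).
Of bar_spoon, muddler, ice_tongs, opener, stopper_round, stopper_square only 4 to 6 are there at a start; the rules pass over those that are not, and their reading is None.
At some moment in a run one of muddler, ice_tongs, stopper_square may be knocked a few centimetres aside while the robot is not near it.
Once in a run the grip may slacken for a moment while it holds something.
It also fails if it takes over 210 s, if anything falls off the work surface, if the arm or the gripper's body presses on something with over 40 N, if the wrist force passes 120 N, or if a joint passes its speed limit or range.

## Working session

There is one attempt and no reset: what is moved stays moved. The work goes in short steps, Python scripts to look and compute and a tool call to move; the robot and the scene stay as the last step left them, time stands still between calls to the robot, and variables do not carry over. Pictures are saved under pics/ and viewed, at most 14 in all, crops included, and the job is handed in when it is done.

Besides the shell and the picture viewer there is one more tool, called by a JSON object that holds its "method" and its "body". play_rows: Moves the arm, as the interface text tells. Its arguments: {"type":"object","properties":{"series":{"type":"array"},"newtons":{"type":"number"}},"required":["series"]}

```bash
mkdir -p pics; ls
cat > h.py <<'E'
import numpy as np,cv2
from station import sense,imaging,finish_job
from scipy.spatial.transform import Rotation as Ro
def shot(name,fn=None):
    d=imaging.get_image(name)
    if fn: cv2.imwrite('pics/'+fn,cv2.cvtColor(np.array(d['frame']),cv2.COLOR_RGB2BGR))
    np.savez('last_'+name,**{k:np.array(d[k]) for k in('frame','mtx','R','t')})
    return d
def load(name): return dict(np.load('last_'+name+'.npz'))
def ray(d,u,v,z):
    R=np.array(d['R']);t=np.array(d['t']);c=-R.T@t
    r=R.T@np.linalg.solve(np.array(d['mtx']),[u,v,1.]);s=(z-c[2])/r[2]
    return c+s*r
def px(d,X):
    p=np.array(d['mtx'])@(np.array(d['R'])@np.array(X,float)+np.array(d['t']));return p[:2]/p[2]
E
python3 - <<'E'
from h import *
for n in('scene','side','wrist'):
    d=shot(n,n+'0.png'); R=np.array(d['R']);print(n,-R.T@np.array(d['t']),R[2])
s=sense();print(s)
E
```

```text
pics
scene [1680.13343163 -190.80594276  911.87101322] [-0.82040237  0.1525395  -0.55106411]
side [-275.87424466 -636.76102388  756.12012879] [ 0.60653829  0.55849634 -0.56585611]
wrist [162.93723792 608.98323731 372.93138104] [ 0.29162743 -0.12231526 -0.9486793 ]
{'clock': 0.15, 'qpos': array([ 1.00049217e+00,  5.28278171e-01,  1.43362344e+00, -1.31931533e-05,
        1.18140105e+00, -1.78491665e-01]), 'qd': array([ 0.00015471, -0.00369154, -0.00224557, -0.00036145, -0.00013241,
       -0.00082941]), 'tau': array([ 1.08267275e-03, -4.42739832e+01, -1.78275293e+01, -2.02339197e-04,
        5.65110444e-03, -1.62065493e-05]), 'tcp_pos': array([238.33052974, 577.17138707, 230.53780509]), 'tool_rot': array([ 1.94652991e-01,  9.80871797e-01, -7.98005388e-04, -3.07006682e-04]), 'contact_force': array([ 0.0861046 ,  0.05191273, -0.20419439]), 'wrist_torque': array([0.00728469, 0.00166348, 0.01998181]), 'grip_force': 0.0, 'finger_gap': 0.999830760659483}
```

View pics/scene0.png

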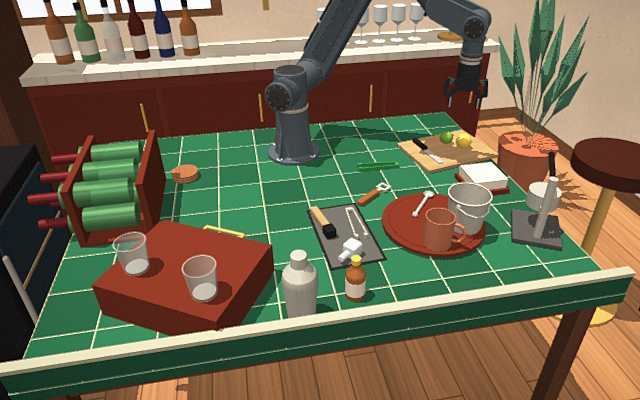

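View pics/side0.png

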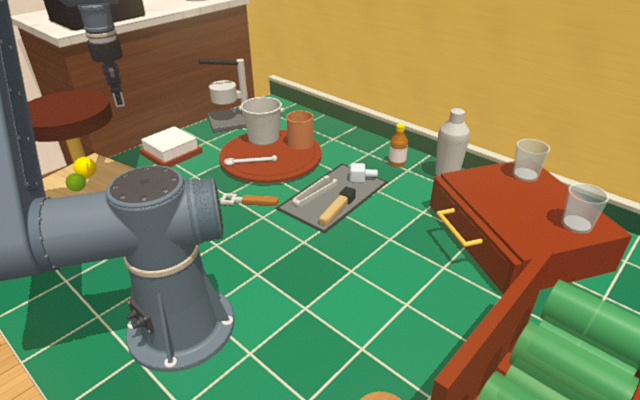

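View pics/wrist0.png

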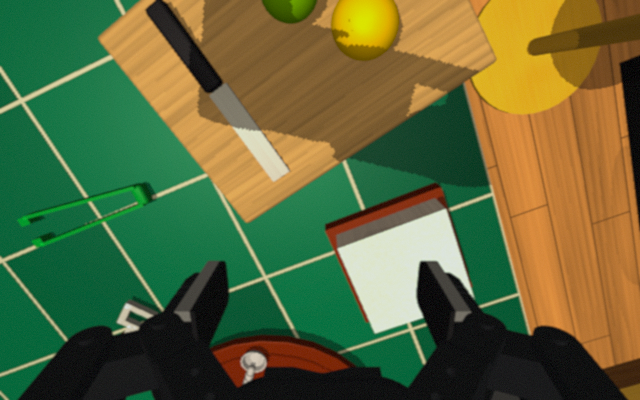

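The scene view shows the mat at (345,235) holding the muddler, tongs and square stopper. The opener is at (375,193) and the spoon at (423,203) on the turntable. The bucket is at (468,208) and the mug at (440,228). The green tongs at (378,166) are the decoy, and I see no round stopper. In the side view the handle runs (440,212) to (478,243). Next I measure with masks.

Run:
```python
from h import *
S=load('scene');D=load('side')
print('handle side',end=' ')
for n,d,(x0,x1,y0,y1) in(('side',D,(430,490,200,255)),('scene',S,(195,250,220,242))):
    hsv=cv2.cvtColor(d['frame'],cv2.COLOR_RGB2HSV)
    m=cv2.inRange(hsv,(18,90,110),(35,255,255));k=np.zeros_like(m);k[y0:y1,x0:x1]=m[y0:y1,x0:x1]
    ys,xs=np.nonzero(k);i=np.argsort(xs)
    r=cv2.minAreaRect(np.c_[xs,ys].astype(np.float32));print(n,len(xs),r)
    for j in (i[0],i[-1],np.argmax(ys),np.argmin(ys)): print((xs[j],ys[j]),ray(d,xs[j],ys[j],70).round(0))
print('cab corners z104')
for p in((435,183),(510,262)): print(p,ray(D,*p,104).round())
for p in((150,223),(273,262),(97,285)): print(p,ray(S,*p,104).round())
print('mat'); 
for p in((278,207),(322,228),(387,180),(343,165)): print(p,ray(D,*p,3).round())
img=np.array(D['frame'])[80:250,200:460]
cv2.imwrite('pics/c1.png',cv2.cvtColor(cv2.resize(img,None,fx=3,fy=3,interpolation=cv2.INTER_CUBIC),cv2.COLOR_RGB2BGR))
img=np.array(S['frame'])[150:300,290:540]
cv2.imwrite('pics/c2.png',cv2.cvtColor(cv2.resize(img,None,fx=3.2,fy=3.2,interpolation=cv2.INTER_CUBIC),cv2.COLOR_RGB2BGR))
```

```text
handle side side 379 ((458.6421203613281, 226.8716278076172), (52.56959915161133, 18.408935546875), 47.91083908081055)
(np.int64(436), np.int64(213)) [ 584. -219.   70.]
(np.int64(482), np.int64(239)) [ 568. -346.   70.]
(np.int64(464), np.int64(246)) [ 520. -328.   70.]
(np.int64(449), np.int64(208)) [ 623. -232.   70.]
scene 135 ((225.0688934326172, 231.06930541992188), (48.27007293701172, 4.992741584777832), 13.172553062438965)
(np.int64(201), np.int64(228)) [ 534. -343.   70.]
(np.int64(248), np.int64(239)) [ 613. -211.   70.]
(np.int64(248), np.int64(239)) [ 613. -211.   70.]
(np.int64(205), np.int64(225)) [ 521. -331.   70.]
cab corners z104
(435, 183) [ 649. -172.  104.]
(510, 262) [ 498. -436.  104.]
(150, 223) [ 526. -480.  104.]
(273, 262) [ 762. -153.  104.]
(97, 285) [ 759. -578.  104.]
mat
(278, 207) [407. 151.   3.]
(322, 228) [420.   2.   3.]
(387, 180) [712.  12.   3.]
(343, 165) [691. 162.   3.]
```

View pics/c1.png

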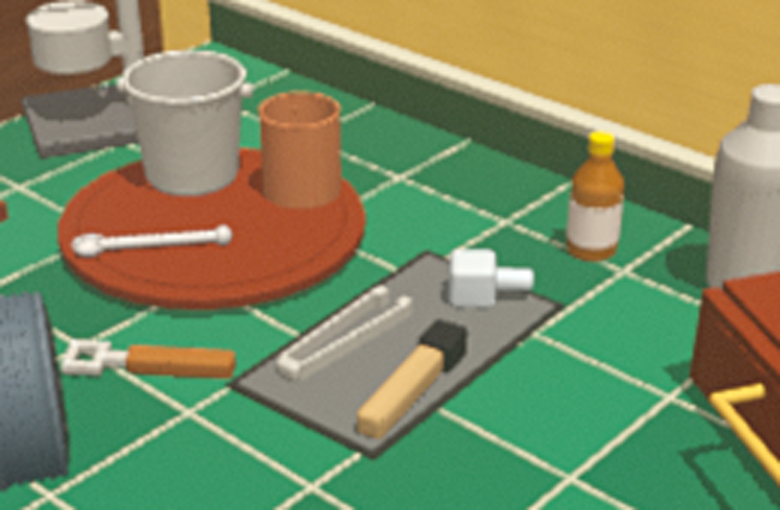

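View pics/c2.png

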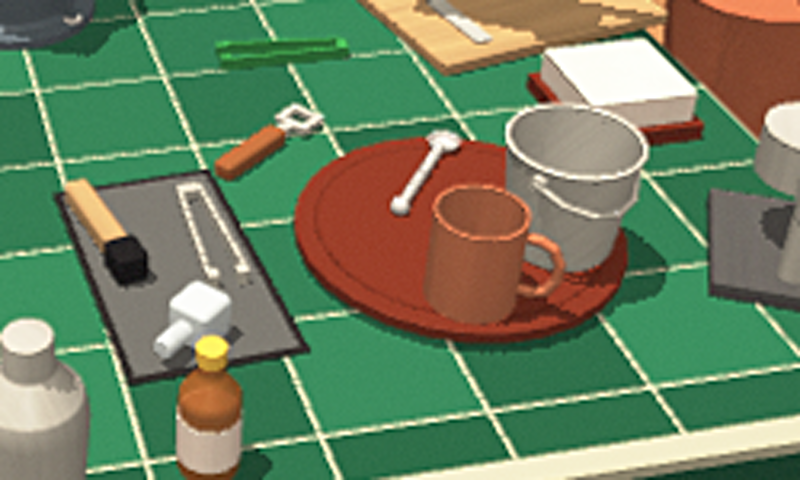

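The crops show the spoon bowl at the left with its ball end on the right, the opener with its loop towards the left, and the tongs open towards the stopper. The muddler's head faces the stopper. There is no round stopper. I turn the tool to the drawer axis and look at the handle from close by.

```bash
cat >> h.py <<'E'
def tool():
    s=sense();return np.array(s['tcp_pos']),Ro.from_quat(s['tool_rot']).as_matrix(),s
def yang(): 
    R=tool()[1]; return np.degrees(np.arctan2(R[1,1],R[0,1]))
def go(p,a=None,start=None,a0=None):
    """tool-frame moves (cm) to reach world p (mm) with tool-y at a deg; start/a0: assumed start"""
    P,R,s=tool(); P=P if start is None else np.array(start,float); y0=yang() if a0 is None else a0
    a=y0 if a is None else a
    d=(a-y0+90)%180-90
    yaw=-np.radians(d); b=np.radians(y0+d)
    Y=np.array([np.cos(b),np.sin(b),0]);X=np.array([-Y[1],Y[0],0])
    D=np.array(p)-P
    t=np.array([D@X,D@Y,-D[2]])/10
    print('to',np.round(p),'yaw %.3f'%yaw,'travel',t.round(2),'rows>=%d'%np.ceil(np.abs(np.linalg.norm(t))/6.2),'yang->%.1f'%(y0+d))
    return y0+d
E
python3 - <<'E'
from h import *
go((490,-310,330),149.6-180); print(yang())
E
```

```text
to [ 490 -310  330] yaw -1.432 travel [ 63.78 -66.6   -9.95] rows>=15 yang->149.6
67.55109978953124
```

{"method": "play_rows", "body": {"series": [{"jaw": 8.5, "travel": [0, 0, -1.2], "yaw": 0.171}, {"jaw": 8.5, "travel": [0, 0, -1.2], "yaw": 0.171}, {"jaw": 8.5, "travel": [0, 0, -1.2], "yaw": 0.171}, {"jaw": 8.5, "travel": [0, 0, -1.2], "yaw": 0.171}, {"jaw": 8.5, "travel": [0, 0, -1.2], "yaw": 0.171}, {"jaw": 8.5, "travel": [0, 0, -1.2], "yaw": 0.171}, {"jaw": 8.5, "travel": [0, 0, -1.2], "yaw": 0.171}, {"jaw": 8.5, "travel": [0, 0, -1.6], "yaw": 0.171}]}}

```text
clock: 1.15
tcp_pos: [238.3, 577.1, 330.9]
tool_rot: [0.772, 0.635, -0.001, 0.0]
contact_force: [-0.5, -0.2, -0.0]
finger_gap: 0.997
grip_force: 0.0
```

{"method": "play_rows", "body": {"series": [{"jaw": 8.5, "travel": [0, 0, 0], "yaw": 0.171}, {"jaw": 8.5, "travel": [0, 0, 0], "yaw": 0.171}, {"jaw": 8.5, "travel": [-4, 4.16, 0], "yaw": 0}, {"jaw": 8.5, "travel": [-4, 4.16, 0], "yaw": 0}, {"jaw": 8.5, "travel": [-4, 4.16, 0], "yaw": 0}, {"jaw": 8.5, "travel": [-4, 4.16, 0], "yaw": 0}, {"jaw": 8.5, "travel": [-4, 4.16, 0], "yaw": 0}, {"jaw": 8.5, "travel": [-4, 4.16, 0], "yaw": 0}]}}

```text
clock: 2.15
tcp_pos: [332.4, 242.5, 331.3]
tool_rot: [0.868, 0.497, 0.0, 0.0]
contact_force: [0.5, -0.1, 0.1]
finger_gap: 0.992
grip_force: 0.0
```

{"method": "play_rows", "body": {"series": [{"jaw": 8.5, "travel": [-4, 4.16, 0], "yaw": 0}, {"jaw": 8.5, "travel": [-4, 4.16, 0], "yaw": 0}, {"jaw": 8.5, "travel": [-4, 4.16, 0], "yaw": 0}, {"jaw": 8.5, "travel": [-4, 4.16, 0], "yaw": 0}, {"jaw": 8.5, "travel": [-4, 4.16, 0], "yaw": 0}, {"jaw": 8.5, "travel": [-4, 4.16, 0], "yaw": 0}, {"jaw": 8.5, "travel": [-4, 4.16, 0], "yaw": 0}, {"jaw": 8.5, "travel": [-4, 4.16, 0], "yaw": 0}]}}

```text
clock: 3.15
tcp_pos: [457.3, -202.0, 331.2]
tool_rot: [0.868, 0.497, 0.0, -0.0]
contact_force: [0.5, 0.4, -0.1]
finger_gap: 1.0
grip_force: 0.0
```

{"method": "play_rows", "body": {"series": [{"jaw": 8.5, "travel": [-4, 4.16, 0], "yaw": 0}, {"jaw": 8.5, "travel": [-4, 4.16, 0], "yaw": 0}, {"jaw": 8.5, "travel": [0, 0, 0], "yaw": 0}, {"jaw": 8.5, "travel": [0, 0, 0], "yaw": 0}, {"jaw": 8.5, "travel": [0, 0, 0], "yaw": 0}]}}

```text
clock: 3.78
tcp_pos: [488.1, -309.6, 331.3]
tool_rot: [0.868, 0.497, -0.0, -0.001]
contact_force: [-0.2, 0.2, -0.1]
finger_gap: 0.995
grip_force: 0.0
```

Run:
```python
from h import *
d=shot('wrist','w1.png');s=sense();print(s['tcp_pos'],yang(),s['qpos'],s['clock'])
```

```text
[ 488.21337733 -309.69064711  331.57996798] -30.338851507739907 [-7.58541335e-01  3.64027301e-01  1.42273912e+00  1.31866002e-04
  1.35520176e+00 -2.29056683e-01] 3.825
```

View pics/w1.png

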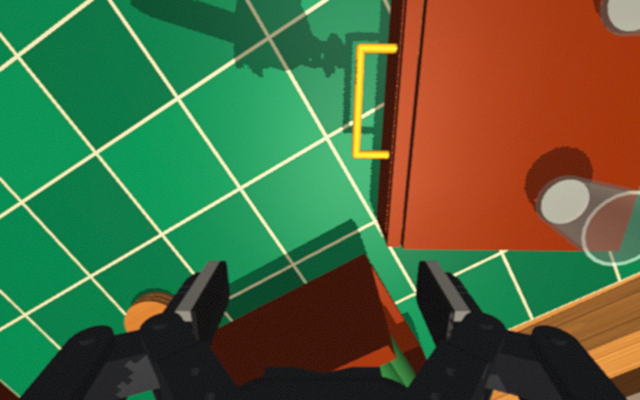

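The handle bar runs from (361,47) to (357,155). The panel's top edge lies at x≈405 to 425, and its right corner is at (388,247).

Run:
```python
from h import *
d=load('wrist')
hsv=cv2.cvtColor(d['frame'],cv2.COLOR_RGB2HSV)
m=cv2.inRange(hsv,(18,120,120),(35,255,255));k=np.zeros_like(m);k[38:165,348:400]=m[38:165,348:400]
pts=[]
for v in range(60,146,5):
    xs=np.nonzero(k[v])[0]
    pts.append(ray(d,xs.mean(),v,70)[:2])
pts=np.array(pts);L=cv2.fitLine(pts.astype(np.float32),cv2.DIST_L2,0,.01,.01).ravel();print('line ang',np.degrees(np.arctan2(L[1],L[0])),L)
ys=np.nonzero(k.any(1))[0];print(ys.min(),ys.max())
a=ray(d,361,ys.min(),70);b=ray(d,357,ys.max(),70);print(a,b,np.linalg.norm(a-b),(a+b)/2)
# panel outer top edge z 98
for p in((388,247),(404,247)): print(ray(d,*p,98),ray(d,*p,104))
for p in((430,0),(424,60),(405,245)): print(ray(d,*p,104))
```

```text
line ang 59.00443 [ 5.1497173e-01  8.5720718e-01  5.5589880e+02 -2.7469791e+02]
43 158
[ 589.94069501 -219.7573677    70.        ] [ 524.122971  -332.0796431   70.       ] 130.18550742725589 [ 557.031833  -275.9185054   70.       ]
[ 504.00566288 -445.84752879   98.        ] [ 504.40607079 -442.54427555  104.        ]
[ 521.47968882 -456.05144506   98.        ] [ 521.6011416  -452.58529663  104.        ]
[ 661.76870416 -221.62379949  104.        ]
[ 633.65808169 -268.57470753  104.        ]
[ 523.87822205 -450.72255252  104.        ]
```

Run:
```python
from h import *
go((556.3,-275.5,54),-31)
```

```text
to [ 556. -276.   54.] yaw 0.012 travel [ 6.44  4.08 27.76] rows>=5 yang->-31.0
```

{"method": "play_rows", "body": {"series": [{"jaw": 3, "travel": [0, 0, 0], "yaw": 0.012}, {"jaw": 3, "travel": [3.2, 2.04, 5], "yaw": 0}, {"jaw": 3, "travel": [3.24, 2.04, 5], "yaw": 0}, {"jaw": 3, "travel": [0, 0, 5], "yaw": 0}, {"jaw": 3, "travel": [0, 0, 0], "yaw": 0}, {"jaw": 3, "travel": [0, 0, 5], "yaw": 0}, {"jaw": 3, "travel": [0, 0, 4], "yaw": 0}, {"jaw": 3, "travel": [0, 0, 3.8], "yaw": 0}], "newtons": 60}}

```text
clock: 4.82
tcp_pos: [557.9, -279.0, 55.9]
tool_rot: [0.871, 0.491, 0.001, 0.002]
contact_force: [0.6, -0.2, 0.3]
finger_gap: 0.348
grip_force: 0.0
```

{"method": "play_rows", "body": {"series": [{"jaw": 3, "travel": [0, 0, 0], "yaw": 0}, {"jaw": 0, "travel": [0, 0, 0], "yaw": 0}, {"jaw": 0, "travel": [0, 0, 0], "yaw": 0}, {"jaw": 0, "travel": [0, 0, 0], "yaw": 0}, {"jaw": 0, "travel": [0, 0, 0], "yaw": 0}]}}

```text
clock: 5.45
tcp_pos: [556.8, -278.2, 56.3]
tool_rot: [0.871, 0.492, 0.0, 0.001]
contact_force: [-1.8, 0.3, 6.0]
finger_gap: 0.091
grip_force: 58.6
```

{"method": "play_rows", "body": {"series": [{"jaw": 0, "travel": [0, -1, 0], "yaw": 0}, {"jaw": 0, "travel": [0, -2, 0], "yaw": 0}, {"jaw": 0, "travel": [0, -2.5, 0], "yaw": 0}, {"jaw": 0, "travel": [0, -2.5, 0], "yaw": 0}, {"jaw": 0, "travel": [0, -2.5, 0], "yaw": 0}, {"jaw": 0, "travel": [0, -2.5, 0], "yaw": 0}, {"jaw": 0, "travel": [0, -2.5, 0], "yaw": 0}, {"jaw": 0, "travel": [0, -1.5, 0], "yaw": 0}]}}

```text
clock: 6.45
tcp_pos: [412.4, -191.6, 56.2]
tool_rot: [0.871, 0.492, 0.001, 0.004]
contact_force: [2.0, -3.8, 11.6]
finger_gap: 0.091
grip_force: 60.3
```

{"method": "play_rows", "body": {"series": [{"jaw": 0, "travel": [0, -0.5, 0], "yaw": 0}, {"jaw": 0, "travel": [0, 0, 0], "yaw": 0}, {"jaw": 0, "travel": [0, 0, 0], "yaw": 0}, {"jaw": 0, "travel": [0, 0, 0], "yaw": 0}]}}

```text
clock: 6.95
tcp_pos: [407.6, -188.7, 56.1]
tool_rot: [0.871, 0.492, 0.001, 0.003]
contact_force: [-1.7, -4.0, 16.3]
finger_gap: 0.09
grip_force: 60.9
```

{"method": "play_rows", "body": {"series": [{"jaw": 0, "travel": [0, -0.3, 0], "yaw": 0}, {"jaw": 0, "travel": [0, 0, 0], "yaw": 0}, {"jaw": 0, "travel": [0, 0, 0], "yaw": 0}, {"jaw": 3, "travel": [0, 0, 0], "yaw": 0}, {"jaw": 3, "travel": [0, 0, 0], "yaw": 0}, {"jaw": 3, "travel": [0, 0, -5], "yaw": 0}, {"jaw": 3, "travel": [0, 0, -5], "yaw": 0}, {"jaw": 8.5, "travel": [0, 0, -6], "yaw": 0}]}}

```text
clock: 7.95
tcp_pos: [402.4, -184.3, 214.3]
tool_rot: [0.871, 0.492, -0.001, -0.002]
contact_force: [0.8, -0.7, 0.8]
finger_gap: 0.55
grip_force: 0.0
```

Run:
```python
from h import *
print(tool()[0]); go((520,-30,330),-90+180); go((520,-30,330),-90)
```

```text
[ 402.36726586 -184.29226648  214.28968922]
to [520 -30 330] yaw 1.028 travel [ 11.76 -15.43 -11.57] rows>=4 yang->-90.0
to [520 -30 330] yaw 1.028 travel [ 11.76 -15.43 -11.57] rows>=4 yang->-90.0
```

{"method": "play_rows", "body": {"series": [{"jaw": 8.5, "travel": [4.57, 0, -2.6], "yaw": 0}, {"jaw": 8.5, "travel": [4.57, 0, -2.6], "yaw": 0}, {"jaw": 8.5, "travel": [4.57, 0, -2.6], "yaw": 0}, {"jaw": 8.5, "travel": [4.57, 0, -2.6], "yaw": 0}, {"jaw": 8.5, "travel": [4.57, 0, -2.6], "yaw": 0}, {"jaw": 8.5, "travel": [4.57, 0, -2.6], "yaw": 0}, {"jaw": 8.5, "travel": [0, 0, 0], "yaw": 0}, {"jaw": 8.5, "travel": [0, 0, 0], "yaw": 0}]}}

```text
clock: 8.95
tcp_pos: [544.1, 49.3, 368.5]
tool_rot: [0.871, 0.492, -0.002, -0.001]
contact_force: [-0.8, 0.1, -0.5]
finger_gap: 0.999
grip_force: 0.0
```

Run:
```python
from h import *
d=shot('wrist','w2.png');s=sense();print(s['tcp_pos'],yang(),d['mtx'])
```

```text
[543.95150335  48.800119   368.32857952] -31.141224238918937 [[329.59606904   0.         322.22340028]
 [  0.         329.59606904 197.51887537]
 [  0.           0.           1.        ]]
```

View pics/w2.png

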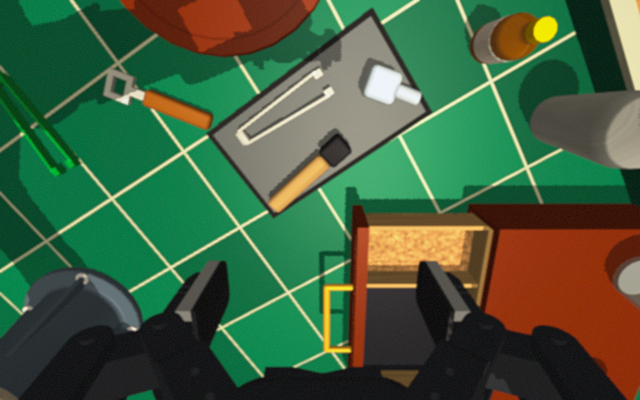

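The wrist view shows everything needed: muddler from (272,207) to (347,143), tongs from (243,134) to (325,70)/(332,91), and the stopper head at (384,84) with its stem to (420,97). The opener runs (107,80) to (210,122). The drawer is open, with the cork bay at (420,245) and the dark bay below it.

```bash
cat >> h.py <<'E'
def blob(d,box,lo,hi,z,show=True):
    x0,x1,y0,y1=box
    m=cv2.inRange(cv2.cvtColor(d['frame'],cv2.COLOR_RGB2HSV),lo,hi);k=np.zeros_like(m);k[y0:y1,x0:x1]=m[y0:y1,x0:x1]
    k=cv2.morphologyEx(k,cv2.MORPH_OPEN,np.ones((2,2),np.uint8))
    ys,xs=np.nonzero(k);P=np.array([ray(d,x,y,z)[:2] for x,y in zip(xs,ys)],np.float32)
    (c,sz,a)=cv2.minAreaRect(P)
    if sz[0]<sz[1]: a+=90
    print(len(xs),'rect c',np.round(c,1),'size',np.round(sz,1),'long axis ang %.1f'%(((a+90)%180)-90),'mean',P.mean(0).round(1))
    return P
E
python3 - <<'E'
from h import *
d=load('wrist')
W=(0,0,170),(180,60,255)
print('tongs');blob(d,(235,340,62,148),(0,0,150),(180,60,255),19)
print('stopper');P=blob(d,(360,428,60,110),(0,0,150),(180,90,255),30)
print('head');blob(d,(360,404,60,110),(0,0,150),(180,90,255),30)
print('mud wood');blob(d,(262,350,130,218),(8,90,80),(28,255,255),22)
print('mud head');blob(d,(318,353,132,168),(0,0,0),(180,255,60),22)
print('opener handle');blob(d,(140,215,85,132),(3,130,70),(18,255,255),14)
print('opener loop');blob(d,(100,140,65,108),(0,0,120),(180,70,255),6)
for n,p,z in(('mudbutt',(272,207),20),('mudhead',(347,143),22),('tongs joint',(243,136),15),('tip1',(323,71),15),('tip2',(331,91),15),('stem end',(420,98),25),('headfar',(366,78),25),('op loop',(107,84),5),('op end',(211,124),12)):
    print(n,ray(d,*p,z).round())
for p in ((355,206),(490,206),(362,225),(492,228)): print(p,ray(d,*p,67).round(),ray(d,*p,98).round())
E
```

```text
tongs
1984 rect c [531.8  94.9] size [179.6  88.3] long axis ang 5.0 mean [542.5 103.8]
stopper
1773 rect c [666.2  68.9] size [57.8 83.9] long axis ang -31.0 mean [660.   67.6]
head
1513 rect c [656.4  74.8] size [57.8 60.9] long axis ang -31.0 mean [655.6  71.7]
mud wood
1305 rect c [478.7  15.8] size [115.2  29.5] long axis ang 11.9 mean [480.   16.2]
mud head
511 rect c [557.   24.5] size [41.2 51.8] long axis ang -79.0 mean [554.3  32.9]
opener handle
1155 rect c [388.1 200.4] size [24.4 99.7] long axis ang -53.1 mean [387.9 200.9]
opener loop
675 rect c [331.7 272.4] size [54.  50.9] long axis ang 81.0 mean [334.4 271. ]
mudbutt [423.   6.  20.]
mudhead [576.  34.  22.]
tongs joint [448. 122.  15.]
tip1 [597. 138.  15.]
tip2 [593. 109.  15.]
stem end [695.  36.  25.]
headfar [643.  99.  25.]
op loop [319. 285.   5.]
op end [416. 161.  12.]
(355, 206) [542. -43.  67.] [545. -31.  98.]
(490, 206) [ 707. -142.   67.] [ 699. -124.   98.]
(362, 225) [536. -74.  67.] [540. -60.  98.]
(492, 228) [ 697. -176.   67.] [ 689. -155.   98.]
```

```bash
cat >> h.py <<'E'
O=np.array([606.2,-305.4]);c31=np.radians(-31.);cx=np.array([np.cos(c31),np.sin(c31)]);cy=np.array([-cx[1],cx[0]])
def bay(xf,yl,which='tool'):  # xf from bay front edge, yl from bay middle (open drawer)
    return O+(xf-175)*cx+(yl+(-50.5 if which=='tool' else 107.5))*cy
E
python3 - <<'E'
from h import *
d=load('wrist')
for p,z in(((420,285),62),((480,287),62),((368,228),67),((368,285),62)):
    w=ray(d,*p,z)[:2]-O; print(p,w@cx+175,w@cy)
a=go((489.7,18.2,120),-79.5)
b=go(np.r_[bay(80,72),120],-121,(489.7,18.2,120),a)
E
```

```text
(420, 285) 91.54792794082715 57.78414930319371
(480, 287) 186.4726890161894 54.254855690955274
(368, 228) 4.666892978403496 157.7426808310916
(368, 285) 9.654632468800315 57.67448947974018
to [490.  18. 120.] yaw 0.844 travel [-5.89  2.02 24.83] rows>=5 yang->-79.5
to [ 536. -238.  120.] yaw 0.724 travel [17.15 19.59 -0.  ] rows>=5 yang->-121.0
```

{"method": "play_rows", "body": {"series": [{"jaw": 5, "travel": [0, 0, 3], "yaw": 0.169}, {"jaw": 5, "travel": [0, 0, 3], "yaw": 0.169}, {"jaw": 5, "travel": [0, 0, 3], "yaw": 0.169}, {"jaw": 5, "travel": [0, 0, 3], "yaw": 0.169}, {"jaw": 5, "travel": [0, 0, 3], "yaw": 0.168}, {"jaw": 5, "travel": [-2.95, 1.01, 4.5], "yaw": 0}, {"jaw": 5, "travel": [-2.94, 1.01, 4.5], "yaw": 0}, {"jaw": 5, "travel": [0, 0, 0], "yaw": 0}]}}

```text
clock: 10.0
tcp_pos: [484.5, 17.9, 126.4]
tool_rot: [0.996, 0.09, -0.007, -0.002]
contact_force: [1.0, -0.7, 0.4]
finger_gap: 0.583
grip_force: 0.0
```

Run:
```python
from h import *
d=shot('wrist','w3.png');go((489.7,18.2,7),-79.5)
print('wood');blob(d,(0,640,0,400),(8,90,90),(28,255,255),22)
print(px(d,(423.5,6,16)),px(d,(575,34,16)))
```

```text
to [490.  18.   7.] yaw -0.003 travel [ 0.13 -0.02 12.13] rows>=2 yang->-79.5
wood
48375 rect c [500.2 -34.5] size [598.9 319.6] long axis ang 86.8 mean [523.4 -56.3]
[324.2845671  260.29085291] [324.28802476  69.7102015 ]
```

View pics/w3.png

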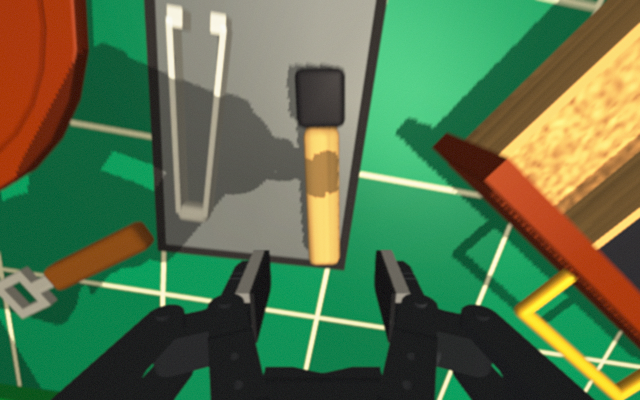

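The muddler sits between (320,70) and (324,262), in line with the fingers. I go down and grip it.

{"method": "play_rows", "body": {"series": [{"jaw": 5, "travel": [0.1, 0, 4], "yaw": 0}, {"jaw": 5, "travel": [0, 0, 4], "yaw": 0}, {"jaw": 5, "travel": [0, 0, 4], "yaw": 0}, {"jaw": 5, "travel": [0, 0, 0], "yaw": 0}, {"jaw": 0, "travel": [0, 0, 0], "yaw": 0}, {"jaw": 0, "travel": [0, 0, 0], "yaw": 0}, {"jaw": 0, "travel": [0, 0, 0], "yaw": 0}, {"jaw": 0, "travel": [0, 0, 0], "yaw": 0}], "newtons": 60}}

```text
clock: 11.05
tcp_pos: [494.1, 18.6, 11.9]
tool_rot: [0.996, 0.092, 0.002, 0.001]
contact_force: [0.2, -0.7, 7.9]
finger_gap: 0.293
grip_force: 59.8
```

{"method": "play_rows", "body": {"series": [{"jaw": 0, "travel": [0, 0, 0], "yaw": 0}, {"jaw": 0, "travel": [0, 0, -4], "yaw": 0}, {"jaw": 0, "travel": [0, 0, -5], "yaw": 0}, {"jaw": 0, "travel": [0, 0, -5], "yaw": 0}, {"jaw": 0, "travel": [0, 0, -3], "yaw": 0}, {"jaw": 0, "travel": [0, 0, 0], "yaw": 0}]}}

```text
clock: 11.8
tcp_pos: [493.8, 18.7, 182.7]
tool_rot: [0.996, 0.092, 0.003, 0.001]
contact_force: [0.8, -0.8, -1.3]
finger_gap: 0.29
grip_force: 59.3
```

Run:
```python
from h import *
a=go(np.r_[bay(80,72),170],-121)
```

```text
to [ 536. -238.  170.] yaw 0.725 travel [16.83 19.84  1.27] rows>=5 yang->-121.0
```

{"method": "play_rows", "body": {"series": [{"jaw": 0, "travel": [0, 0, 0], "yaw": 0.145}, {"jaw": 0, "travel": [0, 0, 0], "yaw": 0.145}, {"jaw": 0, "travel": [0, 0, 0], "yaw": 0.145}, {"jaw": 0, "travel": [0, 0, 0], "yaw": 0.145}, {"jaw": 0, "travel": [0, 0, 0], "yaw": 0.145}, {"jaw": 0, "travel": [3.37, 3.97, 0], "yaw": 0}, {"jaw": 0, "travel": [3.37, 3.97, 0], "yaw": 0}, {"jaw": 0, "travel": [3.37, 3.97, 0], "yaw": 0}]}}

```text
clock: 12.8
tcp_pos: [516.6, -136.1, 178.1]
tool_rot: [0.964, -0.267, -0.002, -0.0]
contact_force: [0.6, 0.4, -1.4]
finger_gap: 0.288
grip_force: 64.7
```

{"method": "play_rows", "body": {"series": [{"jaw": 0, "travel": [3.37, 3.97, 0], "yaw": 0}, {"jaw": 0, "travel": [3.35, 3.96, 0], "yaw": 0}, {"jaw": 0, "travel": [0, 0, 0], "yaw": 0}, {"jaw": 0, "travel": [0, 0, 0], "yaw": 0}, {"jaw": 0, "travel": [0, 0, 0], "yaw": 0}]}}

```text
clock: 13.42
tcp_pos: [533.4, -236.1, 179.0]
tool_rot: [0.964, -0.267, -0.001, -0.001]
contact_force: [-0.2, 0.8, -1.5]
finger_gap: 0.291
grip_force: 64.6
```

Run:
```python
from h import *
d=shot('wrist','w4.png');a=go(np.r_[bay(80,72),34],-121)
```

```text
to [ 536. -238.   34.] yaw 0.001 travel [ 0.28  0.05 14.53] rows>=3 yang->-121.0
```

View pics/w4.png

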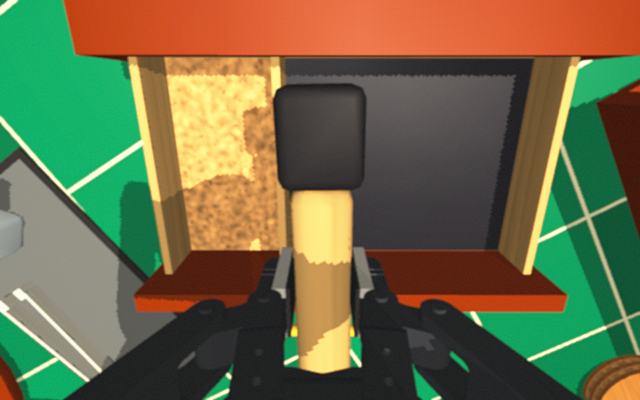

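The muddler is held straight above the dark bay next to the divider, at image x≈280. I lower it and let go.

{"method": "play_rows", "body": {"series": [{"jaw": 0, "travel": [0.28, 0.05, 4], "yaw": 0}, {"jaw": 0, "travel": [0, 0, 4], "yaw": 0}, {"jaw": 0, "travel": [0, 0, 4], "yaw": 0}, {"jaw": 0, "travel": [0, 0, 1.5], "yaw": 0}, {"jaw": 0, "travel": [0, 0, 1], "yaw": 0}, {"jaw": 0, "travel": [0, 0, 0], "yaw": 0}, {"jaw": 3.2, "travel": [0, 0, 0], "yaw": 0}, {"jaw": 3.2, "travel": [0, 0, 0], "yaw": 0}]}}

```text
clock: 14.48
tcp_pos: [537.4, -240.4, 36.3]
tool_rot: [0.964, -0.267, 0.001, 0.0]
contact_force: [0.7, -1.1, 0.5]
finger_gap: 0.371
grip_force: 0.0
```

{"method": "play_rows", "body": {"series": [{"jaw": 3.2, "travel": [0, 0, 0], "yaw": 0}, {"jaw": 3.2, "travel": [0, 0, -3], "yaw": 0}, {"jaw": 3.2, "travel": [0, 0, -5], "yaw": 0}, {"jaw": 5, "travel": [0, 0, -5], "yaw": 0}, {"jaw": 5, "travel": [0, 0, -4], "yaw": 0}, {"jaw": 5, "travel": [0, 0, 0], "yaw": 0}]}}

```text
clock: 15.22
tcp_pos: [538.6, -241.2, 209.2]
tool_rot: [0.964, -0.267, 0.004, 0.002]
contact_force: [0.9, -0.2, 0.7]
finger_gap: 0.582
grip_force: 0.0
```

Run:
```python
from h import *
a=go((511,122.5,150),-89.4)
```

```text
to [511. 122. 150.] yaw -0.552 travel [ -2.38 -36.39   5.92] rows>=6 yang->-89.4
```

{"method": "play_rows", "body": {"series": [{"jaw": 5, "travel": [0, 0, 0], "yaw": -0.184}, {"jaw": 5, "travel": [0, 0, 0], "yaw": -0.184}, {"jaw": 5, "travel": [0, 0, 0], "yaw": -0.184}, {"jaw": 5, "travel": [-0.34, -5.2, 0], "yaw": 0}, {"jaw": 5, "travel": [-0.34, -5.2, 0], "yaw": 0}, {"jaw": 5, "travel": [-0.34, -5.2, 0], "yaw": 0}, {"jaw": 5, "travel": [-0.34, -5.2, 0], "yaw": 0}, {"jaw": 5, "travel": [-0.34, -5.2, 2]}]}}

```text
invalid input at $.series[7]: expected keys jaw, travel, yaw
```

{"method": "play_rows", "body": {"series": [{"jaw": 5, "travel": [-0.34, -5.2, 2], "yaw": 0}, {"jaw": 5, "travel": [-0.34, -5.2, 2], "yaw": 0}, {"jaw": 5, "travel": [0, 0, 0], "yaw": 0}, {"jaw": 5, "travel": [0, 0, 0], "yaw": 0}, {"jaw": 5, "travel": [0, 0, 0], "yaw": 0}]}}

```text
clock: 15.85
tcp_pos: [584.0, -148.3, 165.0]
tool_rot: [0.963, -0.268, 0.0, 0.0]
contact_force: [0.6, 0.2, -0.2]
finger_gap: 0.586
grip_force: 0.0
```

Run:
```python
from h import *
d=shot('wrist','w5.png');a=go((511,122.5,150),-89.4)
print('tongs');P=blob(d,(240,400,0,300),(0,0,150),(180,60,255),17)
```

```text
to [511. 122. 150.] yaw -0.553 travel [ -7.02 -27.17   1.52] rows>=5 yang->-89.4
tongs
162 rect c [ 548.8 -125.6] size [163.4 172.2] long axis ang -31.1 mean [594.5 -95.1]
```

View pics/w5.png

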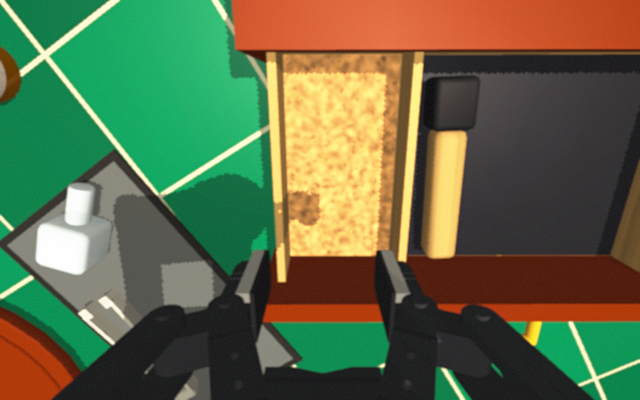

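The muddler lies in the bay at (450,165). The first call was refused because a row lacked yaw, and I continue from here towards the tongs.

{"method": "play_rows", "body": {"series": [{"jaw": 5, "travel": [0, 0, 0], "yaw": -0.184}, {"jaw": 5, "travel": [0, 0, 0], "yaw": -0.184}, {"jaw": 5, "travel": [0, 0, 0], "yaw": -0.185}, {"jaw": 5, "travel": [-1.4, -5.43, 0], "yaw": 0}, {"jaw": 5, "travel": [-1.4, -5.43, 0], "yaw": 0}, {"jaw": 5, "travel": [-1.4, -5.43, 0], "yaw": 0}, {"jaw": 5, "travel": [-1.4, -5.43, 0], "yaw": 0}, {"jaw": 5, "travel": [-1.4, -5.43, 1.5], "yaw": 0}]}}

```text
clock: 16.9
tcp_pos: [512.2, 124.1, 151.4]
tool_rot: [1.0, 0.005, 0.002, -0.0]
contact_force: [0.8, -0.3, 0.3]
finger_gap: 0.584
grip_force: 0.0
```

{"method": "play_rows", "body": {"series": [{"jaw": 5, "travel": [0, 0, 0], "yaw": 0}, {"jaw": 5, "travel": [0, 0, 0], "yaw": 0}, {"jaw": 5, "travel": [0, 0, 0], "yaw": 0}]}}

```text
clock: 17.27
tcp_pos: [512.3, 122.0, 150.4]
tool_rot: [1.0, 0.005, 0.001, 0.0]
contact_force: [0.1, 0.6, 0.1]
finger_gap: 0.585
grip_force: 0.0
```

Run:
```python
from h import *
d=shot('wrist','w6.png');a=go((511,122.5,150),-89.4)
m=cv2.inRange(cv2.cvtColor(d['frame'],cv2.COLOR_RGB2HSV),(0,0,165),(180,60,255));m[250:]=0
n,l,st,ce=cv2.connectedComponentsWithStats(m)
for i in range(1,n):
    if st[i,4]>150: print(st[i],ray(d,*ce[i],17).round())
for v in (60,100,140,180,210): 
    xs=np.nonzero(m[v,230:420])[0]+230; print(v,[ray(d,x,v,17)[:2].round(1).tolist() for x in(xs.min(),xs.max())] if len(xs) else None)
```

```text
to [511. 122. 150.] yaw -0.001 travel [-0.11 -0.06  0.03] rows>=1 yang->-89.4
[  279     0   189   250 25645] [595.  76.  17.]
[479   0 153  19 867] [647. -47.  17.]
[195   9  67   6 362] [646. 194.  17.]
[  17  170   55   80 1038] [484. 370.  17.]
[465 194  89   4 316] [505. -43.  17.]
60 [[613.6, 153.1], [614.6, 48.4]]
100 [[583.9, 145.0], [584.9, 45.4]]
140 [[551.9, 142.2], [552.9, 42.1]]
180 [[517.4, 138.3], [517.7, 105.3]]
210 [[489.6, 137.6], [489.9, 106.3]]
```

View pics/w6.png

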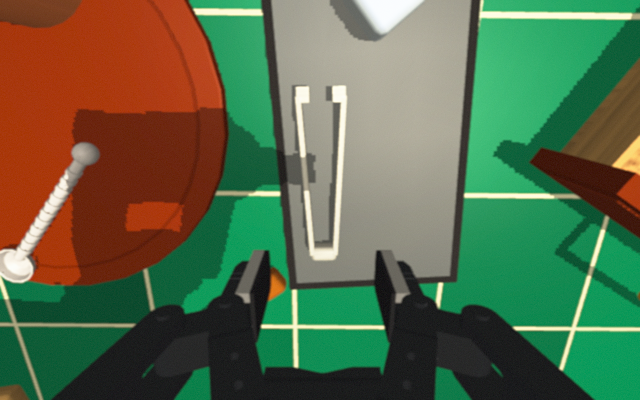

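The tongs have their joint at (323,257) and tips at (302,90) and (339,90). The spoon on the platter has its ball at (85,153) and bowl at (15,265).

Run:
```python
from h import *
d=load('wrist')
for p,z in(((323,259),17),((323,248),19),((302,87),19),((339,87),19),((85,153),35),((15,265),33),((313,247),19),((336,247),19)): print(p,ray(d,*p,z).round(1))
```

```text
(323, 259) [440.6 121.   17. ]
(323, 248) [453.1 121.1  19. ]
(302, 87) [593.8 139.2  19. ]
(339, 87) [594.1 110.   19. ]
(85, 153) [542.7 310.   35. ]
(15, 265) [440.7 395.7  33. ]
(313, 247) [454.1 130.4  19. ]
(336, 247) [454.3 109.2  19. ]
```

{"method": "play_rows", "body": {"series": [{"jaw": 5, "travel": [0, 0, 5], "yaw": -0.014}, {"jaw": 5, "travel": [0, 0, 5], "yaw": 0}, {"jaw": 5, "travel": [0, 0, 2.5], "yaw": 0}, {"jaw": 5, "travel": [0, 0, 1.5], "yaw": 0}, {"jaw": 5, "travel": [0, 0, 0], "yaw": 0}, {"jaw": 5, "travel": [0, 0, 0], "yaw": 0}], "newtons": 50}}

```text
clock: 18.08
tcp_pos: [512.1, 123.3, 10.9]
tool_rot: [1.0, 0.013, 0.001, -0.0]
contact_force: [-0.1, -0.1, -0.5]
finger_gap: 0.585
grip_force: 0.0
```

{"method": "play_rows", "body": {"series": [{"jaw": 0, "travel": [0, 0, 0], "yaw": 0}, {"jaw": 0, "travel": [0, 0, 0], "yaw": 0}, {"jaw": 0, "travel": [0, 0, 0], "yaw": 0}, {"jaw": 0, "travel": [0, 0, 0], "yaw": 0}, {"jaw": 0, "travel": [0, 0, 0], "yaw": 0}]}}

```text
clock: 18.7
tcp_pos: [512.0, 123.5, 11.5]
tool_rot: [1.0, 0.013, 0.001, 0.0]
contact_force: [-0.5, -0.5, 6.5]
finger_gap: 0.361
grip_force: 49.2
```

{"method": "play_rows", "body": {"series": [{"jaw": 0, "travel": [0, 0, -4], "yaw": 0}, {"jaw": 0, "travel": [0, 0, -5], "yaw": 0}, {"jaw": 0, "travel": [0, 0, -5], "yaw": 0}, {"jaw": 0, "travel": [0, 0, -3], "yaw": 0}, {"jaw": 0, "travel": [0, 0, 0], "yaw": 0}, {"jaw": 0, "travel": [0, 0, 0], "yaw": 0}]}}

```text
clock: 19.45
tcp_pos: [510.1, 123.6, 179.3]
tool_rot: [1.0, 0.013, -0.001, 0.0]
contact_force: [-0.7, 0.7, -0.7]
finger_gap: 0.362
grip_force: 50.2
```

Run:
```python
from h import *
a=go(np.r_[bay(82,12),170],-121)
```

```text
to [ 507. -291.  170.] yaw 0.567 travel [21.03 35.67  0.93] rows>=7 yang->-121.0
```

{"method": "play_rows", "body": {"series": [{"jaw": 0, "travel": [0, 0, 0], "yaw": 0.142}, {"jaw": 0, "travel": [0, 0, 0], "yaw": 0.142}, {"jaw": 0, "travel": [0, 0, 0], "yaw": 0.142}, {"jaw": 0, "travel": [0, 0, 0], "yaw": 0.141}, {"jaw": 0, "travel": [3, 5.1, 0], "yaw": 0}, {"jaw": 0, "travel": [3, 5.1, 0], "yaw": 0}, {"jaw": 0, "travel": [3, 5.1, 0], "yaw": 0}, {"jaw": 0, "travel": [3, 5.1, 0], "yaw": 0}]}}

```text
clock: 20.45
tcp_pos: [507.5, -114.4, 177.9]
tool_rot: [0.964, -0.267, -0.002, -0.0]
contact_force: [0.9, 0.7, -0.9]
finger_gap: 0.36
grip_force: 50.2
```

{"method": "play_rows", "body": {"series": [{"jaw": 0, "travel": [3, 5.1, 0], "yaw": 0}, {"jaw": 0, "travel": [3, 5.1, 0], "yaw": 0}, {"jaw": 0, "travel": [3, 5.1, 0], "yaw": 0}, {"jaw": 0, "travel": [0, 0, 0], "yaw": 0}, {"jaw": 0, "travel": [0, 0, 0], "yaw": 0}, {"jaw": 0, "travel": [0, 0, 0], "yaw": 0}]}}

```text
clock: 21.2
tcp_pos: [506.5, -288.6, 178.9]
tool_rot: [0.964, -0.267, -0.001, -0.001]
contact_force: [-0.2, -0.1, -1.7]
finger_gap: 0.36
grip_force: 50.2
```

Run:
```python
from h import *
a=go(np.r_[bay(82,12),33],-121)
```

```text
to [ 507. -291.   33.] yaw 0.001 travel [ 0.11  0.16 14.59] rows>=3 yang->-121.0
```

{"method": "play_rows", "body": {"series": [{"jaw": 0, "travel": [0.11, 0.16, 4], "yaw": 0}, {"jaw": 0, "travel": [0, 0, 4], "yaw": 0}, {"jaw": 0, "travel": [0, 0, 4], "yaw": 0}, {"jaw": 0, "travel": [0, 0, 1.5], "yaw": 0}, {"jaw": 0, "travel": [0, 0, 1], "yaw": 0}, {"jaw": 0, "travel": [0, 0, 0], "yaw": 0}, {"jaw": 3.9, "travel": [0, 0, 0], "yaw": 0}, {"jaw": 3.9, "travel": [0, 0, 0], "yaw": 0}]}}

```text
clock: 22.2
tcp_pos: [508.0, -293.2, 36.2]
tool_rot: [0.964, -0.267, 0.001, 0.001]
contact_force: [0.5, 0.4, 0.4]
finger_gap: 0.454
grip_force: 0.0
```

{"method": "play_rows", "body": {"series": [{"jaw": 3.9, "travel": [0, 0, 0], "yaw": 0}, {"jaw": 3.9, "travel": [0, 0, -3], "yaw": 0}, {"jaw": 3.9, "travel": [0, 0, -5], "yaw": 0}, {"jaw": 5, "travel": [0, 0, -5], "yaw": 0}, {"jaw": 5, "travel": [0, 0, -5], "yaw": 0}, {"jaw": 5, "travel": [0, 0, 0], "yaw": 0}]}}

```text
clock: 22.95
tcp_pos: [509.6, -294.5, 220.0]
tool_rot: [0.964, -0.267, 0.005, 0.002]
contact_force: [0.3, 1.0, -0.7]
finger_gap: 0.587
grip_force: 0.0
```

Run:
```python
from h import *
a=go((380,215,150),36.9);print(sense()['qpos'])
```

```text
to [380 215 150] yaw 0.386 travel [-48.53 -20.23   7.  ] rows>=9 yang->-143.1
[-7.13800414e-01  4.87271654e-01  1.54671076e+00  1.49517318e-05
  1.09660208e+00  1.39808221e+00]
```

{"method": "play_rows", "body": {"series": [{"jaw": 5, "travel": [0, 0, 0], "yaw": -0.184}, {"jaw": 5, "travel": [0, 0, 0], "yaw": -0.184}, {"jaw": 5, "travel": [0, 0, 0], "yaw": -0.184}, {"jaw": 5, "travel": [0, 0, 0], "yaw": -0.184}, {"jaw": 5, "travel": [0, 0, 0], "yaw": -0.184}, {"jaw": 5, "travel": [0, 0, 0], "yaw": -0.184}, {"jaw": 5, "travel": [0, 0, 0], "yaw": -0.184}, {"jaw": 5, "travel": [0, 0, 0], "yaw": -0.184}]}}

```text
clock: 23.95
tcp_pos: [506.4, -292.0, 213.6]
tool_rot: [0.892, 0.451, -0.001, -0.001]
contact_force: [-0.3, -0.1, 0.8]
finger_gap: 0.589
grip_force: 0.0
```

{"method": "play_rows", "body": {"series": [{"jaw": 5, "travel": [0, 0, 0], "yaw": -0.184}, {"jaw": 5, "travel": [0, 0, 0], "yaw": -0.184}, {"jaw": 5, "travel": [0, 0, 0], "yaw": -0.184}, {"jaw": 5, "travel": [0, 0, 0], "yaw": -0.184}, {"jaw": 5, "travel": [0, 0, 0], "yaw": -0.184}, {"jaw": 5, "travel": [0, 0, 0], "yaw": -0.184}, {"jaw": 5, "travel": [0, 0, 0], "yaw": -0.18}, {"jaw": 5, "travel": [0, 0, 0], "yaw": 0}]}}

```text
clock: 24.95
tcp_pos: [506.6, -292.1, 213.8]
tool_rot: [0.448, 0.894, 0.0, -0.001]
contact_force: [0.4, -0.7, -0.5]
finger_gap: 0.585
grip_force: 0.0
```

Run:
```python
from h import *
print(yang());a=go((370,223,150),36.9)
```

```text
36.77374044542241
to [370 223 150] yaw -0.002 travel [49.39 20.01  6.38] rows>=9 yang->36.9
```

{"method": "play_rows", "body": {"series": [{"jaw": 5, "travel": [4.94, 2, 0], "yaw": 0}, {"jaw": 5, "travel": [4.94, 2, 0], "yaw": 0}, {"jaw": 5, "travel": [4.94, 2, 0], "yaw": 0}, {"jaw": 5, "travel": [4.94, 2, 0], "yaw": 0}, {"jaw": 5, "travel": [4.94, 2, 0], "yaw": 0}, {"jaw": 5, "travel": [4.94, 2, 0], "yaw": 0}, {"jaw": 5, "travel": [4.94, 2, 0], "yaw": 0}, {"jaw": 5, "travel": [4.94, 2, 2], "yaw": 0}]}}

```text
clock: 25.95
tcp_pos: [398.5, 121.1, 195.5]
tool_rot: [0.449, 0.894, 0.001, 0.002]
contact_force: [1.0, -0.1, 0.3]
finger_gap: 0.589
grip_force: 0.0
```

{"method": "play_rows", "body": {"series": [{"jaw": 5, "travel": [4.94, 2, 2], "yaw": 0}, {"jaw": 5, "travel": [4.94, 2, 2.3], "yaw": 0}, {"jaw": 5, "travel": [0, 0, 0], "yaw": 0}, {"jaw": 5, "travel": [0, 0, 0], "yaw": 0}, {"jaw": 5, "travel": [0, 0, 0], "yaw": 0}]}}

```text
clock: 26.58
tcp_pos: [371.5, 221.6, 152.3]
tool_rot: [0.448, 0.894, 0.0, 0.0]
contact_force: [-0.1, -0.1, -0.2]
finger_gap: 0.586
grip_force: 0.0
```

Run:
```python
from h import *
d=shot('wrist','w7.png');print(tool()[0],yang())
print('handle');P=blob(d,(265,375,60,300),(5,130,60),(18,255,255),12)
```

```text
[371.5785724  221.48408973 152.39405712] 36.71630074073506
handle
2583 rect c [389.2 201.4] size [ 23.9 101.2] long axis ang -54.0 mean [388.1 203. ]
```

View pics/w7.png

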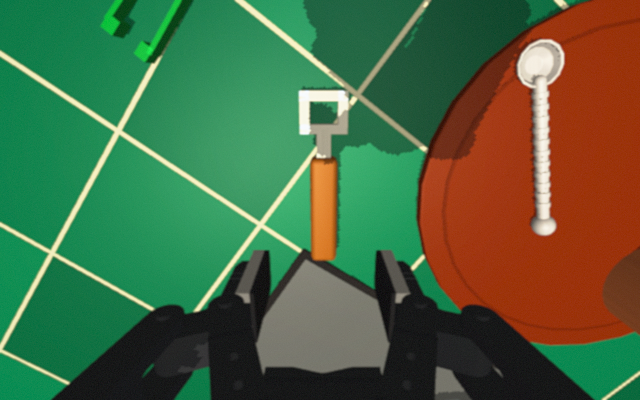

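The opener is in line, with its handle from (324,158) to (324,260). The spoon has its bowl at (540,62) and ball at (543,227).

{"method": "play_rows", "body": {"series": [{"jaw": 5, "travel": [0, 0.2, 5], "yaw": 0}, {"jaw": 5, "travel": [0, 0, 5], "yaw": 0}, {"jaw": 5, "travel": [0, 0, 3], "yaw": 0}, {"jaw": 5, "travel": [0, 0, 1.4], "yaw": 0}, {"jaw": 5, "travel": [0, 0, 0], "yaw": 0}, {"jaw": 0, "travel": [0, 0, 0], "yaw": 0}, {"jaw": 0, "travel": [0, 0, 0], "yaw": 0}, {"jaw": 0, "travel": [0, 0, 0], "yaw": 0}], "newtons": 50}}

```text
clock: 27.62
tcp_pos: [373.0, 223.9, 9.3]
tool_rot: [0.447, 0.895, 0.001, 0.001]
contact_force: [-0.1, -1.7, 7.2]
finger_gap: 0.265
grip_force: 49.8
```

{"method": "play_rows", "body": {"series": [{"jaw": 0, "travel": [0, 0, 0], "yaw": 0}, {"jaw": 0, "travel": [0, 0, 0], "yaw": 0}, {"jaw": 0, "travel": [0, 0, -4], "yaw": 0}, {"jaw": 0, "travel": [0, 0, -5], "yaw": 0}, {"jaw": 0, "travel": [0, 0, -5], "yaw": 0}, {"jaw": 0, "travel": [0, 0, -4], "yaw": 0}, {"jaw": 0, "travel": [0, 0, 0], "yaw": 0}, {"jaw": 0, "travel": [0, 0, 0], "yaw": 0}]}}

```text
clock: 28.62
tcp_pos: [371.3, 223.6, 187.6]
tool_rot: [0.447, 0.895, -0.0, -0.0]
contact_force: [0.3, -1.0, -0.1]
finger_gap: 0.265
grip_force: 49.7
```

Run:
```python
from h import *
d=load('wrist')
print(ray(d,540,62,30).round(1),ray(d,544,228,33).round(1),ray(d,541,85,33),ray(d,543,215,33))
a=go(np.r_[bay(85,-71),190],59)
```

```text
[441.9 398.9  30. ] [545.3 309.8  33. ] [453.43047508 387.29169323  33.        ] [535.32509574 317.46351     33.        ]
to [ 466. -363.  190.] yaw -0.386 travel [-38.38 -45.39  -0.24] rows>=10 yang->59.0
```

{"method": "play_rows", "body": {"series": [{"jaw": 0, "travel": [0, 0, 0], "yaw": -0.129}, {"jaw": 0, "travel": [0, 0, 0], "yaw": -0.129}, {"jaw": 0, "travel": [0, 0, 0], "yaw": -0.128}, {"jaw": 0, "travel": [-3.5, -4.13, 0], "yaw": 0}, {"jaw": 0, "travel": [-3.5, -4.13, 0], "yaw": 0}, {"jaw": 0, "travel": [-3.5, -4.13, 0], "yaw": 0}, {"jaw": 0, "travel": [-3.5, -4.13, 0], "yaw": 0}, {"jaw": 0, "travel": [-3.5, -4.13, 0], "yaw": 0}]}}

```text
clock: 29.62
tcp_pos: [414.7, -44.7, 186.2]
tool_rot: [0.267, 0.964, 0.0, -0.002]
contact_force: [1.6, 0.2, -0.9]
finger_gap: 0.267
grip_force: 49.7
```

{"method": "play_rows", "body": {"series": [{"jaw": 0, "travel": [-3.5, -4.13, 0], "yaw": 0}, {"jaw": 0, "travel": [-3.5, -4.13, 0], "yaw": 0}, {"jaw": 0, "travel": [-3.5, -4.13, 0], "yaw": 0}, {"jaw": 0, "travel": [-3.5, -4.13, 0], "yaw": 0}, {"jaw": 0, "travel": [-3.5, -4.13, 0], "yaw": 0}, {"jaw": 0, "travel": [-3.4, -4.1, 0], "yaw": 0}, {"jaw": 0, "travel": [0, 0, 0], "yaw": 0}, {"jaw": 0, "travel": [0, 0, 0], "yaw": 0}]}}

```text
clock: 30.62
tcp_pos: [466.3, -361.6, 185.4]
tool_rot: [0.267, 0.964, 0.002, -0.002]
contact_force: [-0.6, 0.6, -1.2]
finger_gap: 0.267
grip_force: 49.7
```

Run:
```python
from h import *
shot('wrist','w8.png');a=go(np.r_[bay(85,-71),34],59)
```

```text
to [ 466. -363.   34.] yaw 0.001 travel [-0.11 -0.18 15.19] rows>=3 yang->59.0
```

View pics/w8.png

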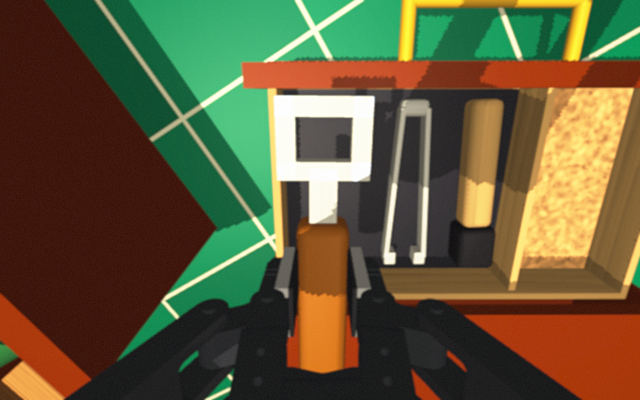

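The opener is held above the right-hand lane, with the tongs at (407,180) and the muddler at (480,180). The bottle rack's edge at (215,230) is close, so I check its clearance.

Run:
```python
from h import *
d=load('wrist')
for p in((215,230),(60,0),(275,240)):
  for z in(45,67,100,130,160):
    w=ray(d,*p,z)[:2]-O; print(p,z,'xf %.0f y\' %.0f'%(w@cx+175,w@cy+50.5))
S=load('side')
for p in((538,248),(437,385)):
  for z in(100,130,160):
    w=ray(S,*p,z)[:2]-O; print('side',p,z,'xf %.0f y\' %.0f'%(w@cx+175,w@cy+50.5))
```

```text
(215, 230) 45 xf 128 y' -169
(215, 230) 67 xf 118 y' -162
(215, 230) 100 xf 103 y' -150
(215, 230) 130 xf 90 y' -139
(215, 230) 160 xf 77 y' -129
(60, 0) 45 xf -61 y' -267
(60, 0) 67 xf -56 y' -252
(60, 0) 100 xf -49 y' -229
(60, 0) 130 xf -42 y' -208
(60, 0) 160 xf -35 y' -187
(275, 240) 45 xf 138 y' -114
(275, 240) 67 xf 127 y' -110
(275, 240) 100 xf 112 y' -105
(275, 240) 130 xf 97 y' -100
(275, 240) 160 xf 83 y' -96
side (538, 248) 100 xf 234 y' -94
side (538, 248) 130 xf 204 y' -121
side (538, 248) 160 xf 175 y' -148
side (437, 385) 100 xf -119 y' -319
side (437, 385) 130 xf -132 y' -336
side (437, 385) 160 xf -146 y' -353
```

{"method": "play_rows", "body": {"series": [{"jaw": 0, "travel": [-0.1, 0.3, 4], "yaw": 0}, {"jaw": 0, "travel": [0, 0, 4], "yaw": 0}, {"jaw": 0, "travel": [0, 0, 3], "yaw": 0}]}}

```text
clock: 31.05
tcp_pos: [469.3, -358.3, 76.1]
tool_rot: [0.266, 0.964, 0.001, -0.002]
contact_force: [0.6, -0.3, -1.3]
finger_gap: 0.266
grip_force: 49.7
```

{"method": "play_rows", "body": {"series": [{"jaw": 0, "travel": [0, 0, 2], "yaw": 0}, {"jaw": 0, "travel": [0, 0, 2], "yaw": 0}, {"jaw": 0, "travel": [0, 0, 0], "yaw": 0}, {"jaw": 0, "travel": [0, 0, 0], "yaw": 0}, {"jaw": 3.1, "travel": [0, 0, 0], "yaw": 0}, {"jaw": 3.1, "travel": [0, 0, 0], "yaw": 0}, {"jaw": 3.1, "travel": [0, 0, 0], "yaw": 0}]}}

```text
clock: 31.92
tcp_pos: [470.3, -361.4, 38.5]
tool_rot: [0.267, 0.964, -0.0, 0.0]
contact_force: [-0.3, 0.2, -0.6]
finger_gap: 0.364
grip_force: 0.0
```

{"method": "play_rows", "body": {"series": [{"jaw": 3.1, "travel": [0, 0, -3], "yaw": 0}, {"jaw": 3.1, "travel": [0, 0, -5], "yaw": 0}, {"jaw": 3.1, "travel": [0, 0, -5], "yaw": 0}, {"jaw": 5, "travel": [0, 0, -5], "yaw": 0}, {"jaw": 5, "travel": [0, 0, -3], "yaw": 0}, {"jaw": 5, "travel": [0, 0, 0], "yaw": 0}]}}

```text
clock: 32.67
tcp_pos: [471.2, -362.4, 251.0]
tool_rot: [0.267, 0.964, -0.002, 0.003]
contact_force: [-0.1, -0.1, -0.2]
finger_gap: 0.591
grip_force: 0.0
```

Run:
```python
from h import *
# stopper estimate ~ (658,70); camera sits 82 mm along X; view first from (635,20)
a=go((650,75,160),45)
```

```text
to [650  75 160] yaw 0.245 travel [18.28 43.57  9.1 ] rows>=8 yang->45.0
```

{"method": "play_rows", "body": {"series": [{"jaw": 7, "travel": [0, 0, 0], "yaw": 0.123}, {"jaw": 7, "travel": [0, 0, 0], "yaw": 0.122}, {"jaw": 7, "travel": [1.54, 5.45, 0], "yaw": 0}, {"jaw": 7, "travel": [1.54, 5.45, 0], "yaw": 0}, {"jaw": 7, "travel": [1.54, 5.45, 0], "yaw": 0}, {"jaw": 7, "travel": [1.54, 5.45, 0], "yaw": 0}, {"jaw": 7, "travel": [1.54, 5.45, 2], "yaw": 0}, {"jaw": 7, "travel": [1.54, 5.45, 2], "yaw": 0}]}}

```text
clock: 33.67
tcp_pos: [635.9, -62.8, 205.6]
tool_rot: [0.383, 0.924, -0.0, -0.001]
contact_force: [-0.4, -0.6, -0.1]
finger_gap: 0.822
grip_force: 0.0
```

{"method": "play_rows", "body": {"series": [{"jaw": 7, "travel": [1.54, 5.45, 2], "yaw": 0}, {"jaw": 7, "travel": [1.54, 5.45, 2], "yaw": 0}, {"jaw": 7, "travel": [0, 0, 1], "yaw": 0}, {"jaw": 7, "travel": [0, 0, 0], "yaw": 0}, {"jaw": 7, "travel": [0, 0, 0], "yaw": 0}]}}

```text
clock: 34.3
tcp_pos: [690.9, 32.7, 157.8]
tool_rot: [0.384, 0.923, -0.0, -0.0]
contact_force: [-0.0, -0.2, 0.0]
finger_gap: 0.815
grip_force: 0.0
```

Run:
```python
from h import *
d=shot('wrist','w9.png');print(tool()[0],yang())
```

```text
[691.26280234  32.56801196 158.40416728] 44.86108640777612
```

View pics/w9.png

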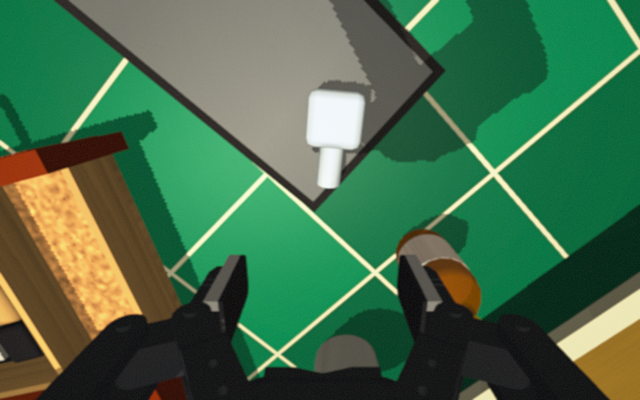

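The stopper's head top face is centred near (336,120) and its stem ends at (328,187). This was the last picture I may view, so from here I use numbers only.

Run:
```python
from h import *
d=load('wrist')
m=cv2.inRange(cv2.cvtColor(d['frame'],cv2.COLOR_RGB2HSV),(0,0,185),(180,70,255));k=np.zeros_like(m);k[75:205,290:380]=m[75:205,290:380]
for v in range(84,195,6):
    xs=np.nonzero(k[v])[0]
    if len(xs): print(v,xs.min(),xs.max(),len(xs))
s1=ray(d,331,155,35);s2=ray(d,328,183,35);print(s1,s2,np.degrees(np.arctan2(*(s2-s1)[1::-1])))
for a,b in(((311,95),(307,140)),((364,95),(361,140))):
    p,q=ray(d,*a,47),ray(d,*b,47);print(p,q,np.degrees(np.arctan2(*(q-p)[1::-1])))
print(ray(d,336,119,47), ray(d,328,187,27))
```

```text
96 309 361 53
102 308 363 56
108 308 362 55
114 308 362 55
120 307 361 55
126 307 360 54
132 306 360 55
138 306 359 54
144 309 357 49
150 321 341 21
156 320 340 21
162 319 339 21
168 319 338 20
174 318 338 21
180 318 337 20
186 320 335 16
[674.93558521  59.054548    35.        ] [690.00679832  40.66453688  35.        ] -50.66426495842872
[630.96753599  81.39261881  47.        ] [651.77836931  55.67580753  47.        ] -51.01915262828014
[658.51736236 108.85636571  47.        ] [681.05294851  84.86497357  47.        ] -46.79217171422046
[656.26973839  82.32508231  47.        ] [694.26761355  36.61571837  27.        ]
```

Run:
```python
from h import *
a=go((657,81.3,12),40)
a=go(np.r_[bay(80,0,'cork'),180],59,(657,81.3,190),a)
```

```text
to [657.  81.  12.] yaw 0.085 travel [ 5.94  0.51 14.64] rows>=3 yang->40.0
to [ 580. -164.  180.] yaw -0.332 travel [ -6.06 -25.01   1.  ] rows>=5 yang->59.0
```

{"method": "play_rows", "body": {"series": [{"jaw": 7, "travel": [0, 0, 0], "yaw": 0.085}, {"jaw": 7, "travel": [3, 0.25, 0], "yaw": 0}, {"jaw": 7, "travel": [2.9, 0.25, 0], "yaw": 0}, {"jaw": 7, "travel": [0, 0, 0], "yaw": 0}, {"jaw": 7, "travel": [0, 0, 5], "yaw": 0}, {"jaw": 7, "travel": [0, 0, 5], "yaw": 0}, {"jaw": 7, "travel": [0, 0, 3], "yaw": 0}, {"jaw": 7, "travel": [0, 0, 1.6], "yaw": 0}]}}

```text
clock: 35.35
tcp_pos: [657.4, 80.9, 10.5]
tool_rot: [0.423, 0.906, -0.0, -0.0]
contact_force: [1.0, 0.1, 0.4]
finger_gap: 0.821
grip_force: 0.0
```

{"method": "play_rows", "body": {"series": [{"jaw": 7, "travel": [0, 0, 0], "yaw": 0}, {"jaw": 0, "travel": [0, 0, 0], "yaw": 0}, {"jaw": 0, "travel": [0, 0, 0], "yaw": 0}, {"jaw": 0, "travel": [0, 0, 0], "yaw": 0}, {"jaw": 0, "travel": [0, 0, 0], "yaw": 0}, {"jaw": 0, "travel": [0, 0, 0], "yaw": 0}], "newtons": 60}}

```text
clock: 36.1
tcp_pos: [658.8, 82.4, 13.9]
tool_rot: [0.422, 0.907, 0.001, 0.002]
contact_force: [0.5, -1.3, 6.7]
finger_gap: 0.507
grip_force: 62.7
```

{"method": "play_rows", "body": {"series": [{"jaw": 0, "travel": [0, 0, -4], "yaw": 0}, {"jaw": 0, "travel": [0, 0, -5], "yaw": 0}, {"jaw": 0, "travel": [0, 0, -5], "yaw": 0}, {"jaw": 0, "travel": [0, 0, -4], "yaw": 0}, {"jaw": 0, "travel": [0, 0, 0], "yaw": 0}, {"jaw": 0, "travel": [0, 0, 0], "yaw": 0}]}}

```text
clock: 36.85
tcp_pos: [655.8, 82.7, 190.5]
tool_rot: [0.422, 0.907, -0.001, -0.001]
contact_force: [-0.7, -0.3, -2.1]
finger_gap: 0.507
grip_force: 62.1
```

Run:
```python
from h import *
a=go(np.r_[bay(80,0,'cork'),190],59)
```

```text
to [ 580. -164.  190.] yaw -0.330 travel [ -6.24 -25.08   0.05] rows>=5 yang->59.0
```

{"method": "play_rows", "body": {"series": [{"jaw": 0, "travel": [0, 0, 0], "yaw": -0.165}, {"jaw": 0, "travel": [0, 0, 0], "yaw": -0.165}, {"jaw": 0, "travel": [-1.25, -5.02, 0], "yaw": 0}, {"jaw": 0, "travel": [-1.25, -5.02, 0], "yaw": 0}, {"jaw": 0, "travel": [-1.25, -5.02, 0], "yaw": 0}, {"jaw": 0, "travel": [-1.25, -5.02, 0], "yaw": 0}, {"jaw": 0, "travel": [-1.25, -5, 0], "yaw": 0}, {"jaw": 0, "travel": [0, 0, 0], "yaw": 0}]}}

```text
clock: 37.85
tcp_pos: [579.4, -167.7, 189.3]
tool_rot: [0.27, 0.963, 0.0, -0.002]
contact_force: [0.5, 0.7, -2.6]
finger_gap: 0.509
grip_force: 62.2
```

{"method": "play_rows", "body": {"series": [{"jaw": 0, "travel": [0, 0, 0], "yaw": 0}, {"jaw": 0, "travel": [0, 0, 0], "yaw": 0}]}}

```text
clock: 38.1
tcp_pos: [581.4, -163.0, 190.9]
tool_rot: [0.266, 0.964, 0.0, -0.001]
contact_force: [-0.2, 1.2, -1.3]
finger_gap: 0.504
grip_force: 62.2
```

Run:
```python
from h import *
a=go(np.r_[bay(80,0,'cork'),38],59)
```

```text
to [ 580. -164.   38.] yaw 0.002 travel [ 0.04 -0.18 15.29] rows>=3 yang->59.0
```

{"method": "play_rows", "body": {"series": [{"jaw": 0, "travel": [0, -0.15, 4], "yaw": 0}, {"jaw": 0, "travel": [0, 0, 4], "yaw": 0}, {"jaw": 0, "travel": [0, 0, 4], "yaw": 0}, {"jaw": 0, "travel": [0, 0, 2], "yaw": 0}, {"jaw": 0, "travel": [0, 0, 1.3], "yaw": 0}, {"jaw": 0, "travel": [0, 0, 0], "yaw": 0}, {"jaw": 0, "travel": [0, 0, 0], "yaw": 0}]}}

```text
clock: 38.98
tcp_pos: [581.8, -165.9, 39.8]
tool_rot: [0.267, 0.964, -0.0, 0.001]
contact_force: [0.1, 0.2, -2.8]
finger_gap: 0.511
grip_force: 62.2
```

{"method": "play_rows", "body": {"series": [{"jaw": 5.1, "travel": [0, 0, 0], "yaw": 0}, {"jaw": 5.1, "travel": [0, 0, 0], "yaw": 0}, {"jaw": 5.1, "travel": [0, 0, 0], "yaw": 0}, {"jaw": 5.1, "travel": [0, 0, -3], "yaw": 0}, {"jaw": 5.1, "travel": [0, 0, -5], "yaw": 0}, {"jaw": 5.1, "travel": [0, 0, -5], "yaw": 0}, {"jaw": 5.1, "travel": [0, 0, -5], "yaw": 0}, {"jaw": 5.1, "travel": [0, 0, 0], "yaw": 0}]}}

```text
clock: 39.98
tcp_pos: [583.7, -167.2, 224.1]
tool_rot: [0.267, 0.964, -0.001, 0.005]
contact_force: [-1.1, 0.4, -0.3]
finger_gap: 0.599
grip_force: 0.0
```

Run:
```python
from h import *
# spoon: bowl end/ball end
bo=np.array([441.5,397.5]);ba=np.array([544,310]);v=bo-ba;print('spoon len',np.linalg.norm(v)+15,'ang',np.degrees(np.arctan2(v[1],v[0])),(bo+ba)/2)
a=go((480,300,190),49);print(sense()['qpos'][[0,5]])
```

```text
spoon len 149.76831971943554 ang 139.51398845800128 [492.75 353.75]
to [480 300 190] yaw 0.175 travel [38.48 28.46  3.41] rows>=8 yang->49.0
[-0.46290394 -1.49294076]
```

Run:
```python
from h import *
a=go((488.2,357.6,175),49.5)
```

```text
to [488. 358. 175.] yaw 0.166 travel [41.35 33.71  4.91] rows>=9 yang->49.5
```

{"method": "play_rows", "body": {"series": [{"jaw": 3, "travel": [0, 0, 0], "yaw": 0.166}, {"jaw": 3, "travel": [4.135, 3.37, 0], "yaw": 0}, {"jaw": 3, "travel": [4.135, 3.37, 0], "yaw": 0}, {"jaw": 3, "travel": [4.135, 3.37, 0], "yaw": 0}, {"jaw": 3, "travel": [4.135, 3.37, 0], "yaw": 0}, {"jaw": 3, "travel": [4.135, 3.37, 0], "yaw": 0}, {"jaw": 3, "travel": [4.135, 3.37, 0], "yaw": 0}, {"jaw": 3, "travel": [4.135, 3.37, 0], "yaw": 0}]}}

```text
clock: 40.98
tcp_pos: [512.7, 202.8, 217.7]
tool_rot: [0.346, 0.938, -0.001, -0.001]
contact_force: [0.2, -0.5, -0.1]
finger_gap: 0.348
grip_force: 0.0
```

{"method": "play_rows", "body": {"series": [{"jaw": 3, "travel": [4.135, 3.37, 0], "yaw": 0}, {"jaw": 3, "travel": [4.135, 3.37, 2], "yaw": 0}, {"jaw": 3, "travel": [4.135, 3.37, 2.9], "yaw": 0}, {"jaw": 3, "travel": [0, 0, 0], "yaw": 0}, {"jaw": 3, "travel": [0, 0, 0], "yaw": 0}, {"jaw": 3, "travel": [0, 0, 0], "yaw": 0}]}}

```text
clock: 41.72
tcp_pos: [486.1, 357.7, 170.4]
tool_rot: [0.347, 0.938, 0.0, 0.0]
contact_force: [0.1, 0.6, 0.2]
finger_gap: 0.352
grip_force: 0.0
```

Run:
```python
from h import *
d=shot('wrist','w10.png');P,R,s=tool();print(P,yang())
hs=cv2.cvtColor(d['frame'],cv2.COLOR_RGB2HSV)
m=cv2.inRange(hs,(0,0,110),(180,80,255));m[260:]=0
n,l,st,ce=cv2.connectedComponentsWithStats(m)
for i in range(1,n):
    if st[i,4]>100: print(st[i],ray(d,*ce[i],35).round())
for v in range(50,260,15):
    xs=np.nonzero(m[v,270:380])[0]+270
    if len(xs): print(v,xs.min(),xs.max(),len(xs),ray(d,(xs.min()+xs.max())/2,v,33).round(1))
print('exp',px(d,(428.6,408.5,30)),px(d,(488.2,357.6,33)),px(d,(547,307,33)))
```

```text
[486.20785609 357.64798559 170.6025043 ] 49.38571954009532
[   0    0  287  260 4352] [347. 281.  35.]
[310   0  61  72 584] [404. 446.  35.]
[ 456    0  165  127 1700] [520. 562.  35.]
[ 302   96   41  164 2751] [468. 374.  35.]
[632 123   8  84 385] [657. 572.  35.]
[550 147  69  49 390] [624. 539.  35.]
[ 485  189  155   71 6723] [675. 506.  35.]
[430 226  11  34 104] [599. 399.  35.]
[108 248  27  12 172] [414. 169.  35.]
50 348 355 8 [417.9 446.5  33. ]
65 359 366 8 [432.  446.3  33. ]
110 303 341 39 [437.3 399.6  33. ]
125 304 340 37 [446.5 391.8  33. ]
140 317 327 11 [456.  383.7  33. ]
155 317 328 12 [466.  375.6  33. ]
170 318 327 10 [476.  367.1  33. ]
185 317 328 12 [486.3 358.2  33. ]
200 318 328 11 [497.3 349.4  33. ]
215 318 328 11 [508.3 340.1  33. ]
230 318 328 11 [519.6 330.4  33. ]
245 319 328 10 [531.6 320.7  33. ]
exp [323.31141849  94.16827311] [323.33219591 186.95981323] [323.03534632 264.3903661 ]
```

{"method": "play_rows", "body": {"series": [{"jaw": 3, "travel": [0, 0, 5], "yaw": -0.01}, {"jaw": 3, "travel": [0, 0, 5], "yaw": 0}, {"jaw": 3, "travel": [0, 0, 3], "yaw": 0}, {"jaw": 3, "travel": [0, 0, 1.1], "yaw": 0}, {"jaw": 3, "travel": [0, 0, 0], "yaw": 0}, {"jaw": 3, "travel": [0, 0, 0], "yaw": 0}], "newtons": 40}}

```text
clock: 42.52
tcp_pos: [486.7, 359.2, 30.5]
tool_rot: [0.342, 0.94, 0.001, 0.001]
contact_force: [0.6, 0.4, -0.2]
finger_gap: 0.351
grip_force: 0.0
```

{"method": "play_rows", "body": {"series": [{"jaw": 0, "travel": [0, 0, 0], "yaw": 0}, {"jaw": 0, "travel": [0, 0, 0], "yaw": 0}, {"jaw": 0, "travel": [0, 0, 0], "yaw": 0}, {"jaw": 0, "travel": [0, 0, 0], "yaw": 0}]}}

```text
clock: 43.02
tcp_pos: [486.1, 359.3, 30.4]
tool_rot: [0.341, 0.94, 0.001, 0.001]
contact_force: [0.2, -0.4, 6.7]
finger_gap: 0.079
grip_force: 39.3
```

{"method": "play_rows", "body": {"series": [{"jaw": 0, "travel": [0, 0, -2], "yaw": 0}, {"jaw": 0, "travel": [0, 0, -5], "yaw": 0}, {"jaw": 0, "travel": [0, 0, -5], "yaw": 0}, {"jaw": 0, "travel": [0, 0, -4], "yaw": 0}, {"jaw": 0, "travel": [0, 0, 0], "yaw": 0}, {"jaw": 0, "travel": [0, 0, 0], "yaw": 0}]}}

```text
clock: 43.78
tcp_pos: [484.5, 358.6, 188.9]
tool_rot: [0.341, 0.94, -0.0, -0.0]
contact_force: [-0.1, -0.3, -0.8]
finger_gap: 0.08
grip_force: 39.2
```

Run:
```python
from h import *
d=shot('wrist','w11.png')
m=cv2.inRange(cv2.cvtColor(d['frame'],cv2.COLOR_RGB2HSV),(0,0,110),(180,80,255))
for v in range(50,300,15):
    xs=np.nonzero(m[v,270:380])[0]+270
    if len(xs): print(v,xs.min(),xs.max(),len(xs))
a=go(np.r_[bay(88,-30),190],59)
```

```text
50 344 351 8
65 355 362 8
110 305 340 36
125 289 355 67
140 284 361 78
155 284 360 77
170 292 352 61
185 313 331 19
200 312 333 22
215 311 333 23
230 312 333 22
245 312 332 21
260 316 329 14
275 316 329 14
290 302 343 31
to [ 490. -330.  190.] yaw -0.156 travel [-35.95 -58.66  -0.2 ] rows>=12 yang->59.0
```

{"method": "play_rows", "body": {"series": [{"jaw": 0, "travel": [0, 0, 0], "yaw": -0.156}, {"jaw": 0, "travel": [-3, -4.9, 0], "yaw": 0}, {"jaw": 0, "travel": [-3, -4.9, 0], "yaw": 0}, {"jaw": 0, "travel": [-3, -4.9, 0], "yaw": 0}, {"jaw": 0, "travel": [-3, -4.9, 0], "yaw": 0}, {"jaw": 0, "travel": [-3, -4.9, 0], "yaw": 0}, {"jaw": 0, "travel": [-3, -4.9, 0], "yaw": 0}, {"jaw": 0, "travel": [-3, -4.9, 0], "yaw": 0}]}}

```text
clock: 44.82
tcp_pos: [487.5, -44.8, 187.4]
tool_rot: [0.267, 0.964, 0.0, -0.002]
contact_force: [0.6, 0.1, -0.7]
finger_gap: 0.079
grip_force: 39.2
```

{"method": "play_rows", "body": {"series": [{"jaw": 0, "travel": [-3, -4.9, 0], "yaw": 0}, {"jaw": 0, "travel": [-3, -4.9, 0], "yaw": 0}, {"jaw": 0, "travel": [-3, -4.9, 0], "yaw": 0}, {"jaw": 0, "travel": [-3, -4.9, 0], "yaw": 0}, {"jaw": 0, "travel": [-3, -4.8, 0], "yaw": 0}, {"jaw": 0, "travel": [0, 0, 0], "yaw": 0}, {"jaw": 0, "travel": [0, 0, 0], "yaw": 0}, {"jaw": 0, "travel": [0, 0, 0], "yaw": 0}]}}

```text
clock: 45.82
tcp_pos: [491.2, -327.7, 188.0]
tool_rot: [0.266, 0.964, 0.001, -0.001]
contact_force: [-0.2, 0.1, -0.9]
finger_gap: 0.081
grip_force: 39.3
```

Run:
```python
from h import *
d=shot('wrist','w12.png')
hs=cv2.cvtColor(d['frame'],cv2.COLOR_RGB2HSV);m=cv2.inRange(hs,(0,0,110),(180,80,255));o=cv2.inRange(hs,(5,150,60),(18,255,255))
f=lambda x,v,z:(lambda w:(round(w@cx+175),round(w@cy+50.5)))(ray(d,x,v,z)[:2]-O)
for v in (120,150,180,210,235):
    for mm,z,n in((m,36,'grey'),(o,40,'wood')):
        xs=np.nonzero(mm[v])[0];
        g=np.split(xs,np.nonzero(np.diff(xs)>2)[0]+1) if len(xs) else []
        print(v,n,[(f(q[0],v,z),f(q[-1],v,z)) for q in g if len(q)>3])
a=go(np.r_[bay(88,-27),42],59)
```

```text
120 grey [((33, -200), (33, -192)), ((33, -185), (33, -180)), ((33, -87), (33, -77)), ((33, -56), (32, 2)), ((32, 20), (32, 25))]
120 wood [((33, -305), (33, -262)), ((33, -259), (33, -251)), ((33, -247), (33, -227)), ((32, 68), (32, 72)), ((32, 74), (32, 81)), ((32, 122), (32, 173))]
150 grey [((59, -169), (59, -164)), ((59, -73), (59, 8)), ((59, 21), (59, 26))]
150 wood [((59, -313), (59, -269)), ((59, -266), (58, -207)), ((58, 68), (58, 80)), ((58, 116), (58, 132)), ((58, 169), (58, 177)), ((58, 182), (58, 185))]
180 grey [((87, -152), (87, -148)), ((87, -46), (87, -9)), ((87, -6), (87, -1)), ((87, 23), (87, 28)), ((86, 132), (86, 199))]
180 wood [((86, -318), (86, -301)), ((86, -298), (86, -205)), ((86, -203), (86, -191)), ((86, -78), (86, -54)), ((85, 71), (85, 81)), ((85, 201), (85, 206)), ((85, 212), (85, 216))]
210 grey [((117, -134), (117, -129)), ((116, -38), (116, -17)), ((116, -7), (116, -2)), ((116, 24), (116, 30)), ((116, 152), (116, 175))]
210 wood [((115, -330), (115, -320)), ((115, -317), (115, -230)), ((115, -227), (115, -219)), ((115, -216), (115, -173)), ((115, -106), (115, -102)), ((115, -78), (115, -55)), ((115, 60), (115, 63)), ((115, 100), (115, 106)), ((115, 144), (115, 147))]
235 grey [((143, -123), (143, -120)), ((142, -38), (142, -17)), ((142, -9), (142, -3)), ((142, 26), (142, 31)), ((142, 155), (142, 175))]
235 wood [((141, -338), (141, -331)), ((141, -328), (141, -309)), ((141, -306), (141, -295)), ((141, -292), (141, -288)), ((141, -285), (141, -238)), ((141, -235), (141, -232)), ((141, -229), (141, -181)), ((141, -79), (141, -54)), ((140, 136), (140, 140))]
to [ 492. -327.   42.] yaw 0.002 travel [ 0.02  0.08 14.64] rows>=3 yang->59.0
```

{"method": "play_rows", "body": {"series": [{"jaw": 0, "travel": [0, 0, 5], "yaw": 0}, {"jaw": 0, "travel": [0, 0, 5], "yaw": 0}, {"jaw": 0, "travel": [0, 0, 3], "yaw": 0}, {"jaw": 0, "travel": [0, 0, 1.8], "yaw": 0}, {"jaw": 0, "travel": [0, 0, 0], "yaw": 0}, {"jaw": 0, "travel": [0, 0, 0], "yaw": 0}]}}

```text
clock: 46.62
tcp_pos: [492.7, -330.1, 42.2]
tool_rot: [0.267, 0.964, -0.001, 0.001]
contact_force: [0.4, -1.3, -0.7]
finger_gap: 0.081
grip_force: 39.3
```

{"method": "play_rows", "body": {"series": [{"jaw": 1.8, "travel": [0, 0, 0], "yaw": 0}, {"jaw": 1.8, "travel": [0, 0, 0], "yaw": 0}, {"jaw": 1.8, "travel": [0, 0, 0], "yaw": 0}, {"jaw": 1.8, "travel": [0, 0, -3], "yaw": 0}, {"jaw": 1.8, "travel": [0, 0, -5], "yaw": 0}, {"jaw": 1.8, "travel": [0, 0, -5], "yaw": 0}, {"jaw": 1.8, "travel": [0, 0, -5], "yaw": 0}, {"jaw": 1.8, "travel": [0, 0, 0], "yaw": 0}]}}

```text
clock: 47.62
tcp_pos: [493.9, -331.7, 225.9]
tool_rot: [0.267, 0.964, -0.003, 0.005]
contact_force: [0.2, 0.4, -0.9]
finger_gap: 0.216
grip_force: 0.0
```

Run:
```python
from h import *
P=tool()[0];print(P)
# step back so that the whole bay shows: 60 mm to the rear side
a=go(np.r_[bay(150,20),260],59)
```

```text
[ 493.925461   -331.72523729  225.91786587]
to [ 569. -319.  260.] yaw 0.000 travel [-5.77  4.99 -3.41] rows>=2 yang->59.0
```

{"method": "play_rows", "body": {"series": [{"jaw": 1.8, "travel": [-2.9, 2.5, -1.7], "yaw": 0}, {"jaw": 1.8, "travel": [-2.9, 2.5, -1.7], "yaw": 0}, {"jaw": 1.8, "travel": [0, 0, 0], "yaw": 0}, {"jaw": 1.8, "travel": [0, 0, 0], "yaw": 0}, {"jaw": 1.8, "travel": [0, 0, 0], "yaw": 0}]}}

```text
clock: 48.25
tcp_pos: [565.6, -316.4, 253.5]
tool_rot: [0.268, 0.964, 0.001, -0.002]
contact_force: [1.1, 0.4, -0.6]
finger_gap: 0.214
grip_force: 0.0
```

Run:
```python
from h import *
d=shot('wrist','w13.png');print(tool()[0])
# rectify drawer plane (z=35) to a top map, 1 px = 4 mm and print letter map
hs=cv2.cvtColor(d['frame'],cv2.COLOR_RGB2HSV)
for yl in range(215,-115,-6):
    r=''
    for xf in range(-4,190,4):
        w=O+(xf-175)*cx+(yl-50.5)*cy; u,v=px(d,(*w,35)).astype(int)
        if not(0<=u<640 and 0<=v<400): r+='?';continue
        h,s,b=map(int,hs[v,u]); r+= ('#' if b>150 else '+' if b>95 else '.' ) if s<75 else ('o' if h<=12 else 'w' if h<30 else 'g')
    print('%4d'%yl,r)
```

```text
[ 565.75276377 -316.57213544  253.76496972]
 215 owwwwwwwwwwwwwwwwwwwwwwwwwwwwwwwwwwwwwwwwwwwwwwww
 209 oowwwwwwwwwwwwwwwwwwwwwwwwwwwwwwwwwwwwwwwwwwwwwww
 203 oowwwwwwwwwwwwwwwwwwwwwwwwwwwwwwwwwwwwwwwwwwwwwww
 197 oowwwwwwwwwwwwwwwwwwwwwwwwwwwwwwwwwwwwwwwwwwwwwww
 191 oowwwwwwwwwwwwwww##########wwwwwwwwwwwwwwwwwwwwww
 185 oowwwwwwwwwwwwww############wwwwwwwwwwwwwwwwwwwww
 179 oowwwwwwwwwwwwww############wwwwwwwwwwwwwwwwwwwww
 173 oowwwwwwwwwwwwww############w#w#w#w#wwwwwwwwwwwww
 167 oowwwwwwwwwwwwww#####################wwwwwwwwwwww
 161 oowwwwwwwwwwwwww#####################wwwwwwwwwwww
 155 oowwwwwwwwwwwwww#####################wwwwwwwwwwww
 149 oowwwwwwwwwwwwww############wwwwwwwwwwwwwwwwwwwww
 143 oowwwwwwwwwwwwwww+#########wwwwwwwwwwwwwwwwwwwwww
 137 oowwwwwwwwwwwwwww+++++++++#wwwwwwwwwwwwwwwwwwwwww
 131 oowwwwwwwwwwwwwwwwwwwwwwwwwwwwwwwwwwwwwwwwwwwwwww
 125 oowwwwwwwwwwwwwwwwwwwwwwwwwwwwwwwwwwwwwwwwwwwwwww
 119 owwwwwwwwwwwwwwwwwwwwwwwwwwwwwwwwwwwwwwwwwwwwwwww
 113 owwwwwwwwwwwwwwwwwwwwwwwwwwwwwwwwwwwwwwwwwwwwwwww
 107 owwwwwwwwwwwwwwwwwwwwwwwwwwwwwwwwwwwwwwwwwwwwwwww
 101 oow...
[... 1268 characters left out ...]
#####.+...+.+++++++++++++++++...+#+..www
 -43 ooo.....####...+++++++++++++++++++++++++......www
 -49 oow+#########.+++.............................www
 -55 oow+##++++###.....wwwwwwwwwwwwwwwwwwwwwwwo....www
 -61 oow+##....########wwwwwwwwwwwwwwwwwwwwwwwwo...www
 -67 oow+##....########wwwwwwwwwwwwwwwwwwwwwwwwo...www
 -73 oow+##....###+#++wwwwwwwwwwwwwwwwwwwwwwwwwo...www
 -79 ooo+#########.....+oooooooooooooooooowoooo....www
 -85 oow+#########......+.+.....+...+..............www
 -91 ooo...........................................www
 -97 ooo...........................................www
-103 oowwwwwwwwwwwwwwwwwwwwwwwwwwwwwwwwwwwwwwwwwwwwwww
-109 owwwwwwwwwwwwwwwwwwwwwwwwwwwwwwwwwwwwwwwwwwwwwwww
```

All five items lie flat in their bays: the muddler, tongs, spoon and opener in the tool bay, and the stopper in the cork bay. Now I shut the drawer with the handle.

Run:
```python
from h import *
a=go((405.5,-186.5,160),-31,a0=59.5); print(yang())
```

```text
to [ 406. -186.  160.] yaw -1.562 travel [-2.9  20.44  9.38] rows>=4 yang->149.0
58.95390886363252
```

{"method": "play_rows", "body": {"series": [{"jaw": 3, "travel": [0, 0, 0], "yaw": 0.175}, {"jaw": 3, "travel": [0, 0, 0], "yaw": 0.175}, {"jaw": 3, "travel": [0, 0, 0], "yaw": 0.175}, {"jaw": 3, "travel": [0, 0, 0], "yaw": 0.175}, {"jaw": 3, "travel": [0, 0, 0], "yaw": 0.175}, {"jaw": 3, "travel": [0, 0, 0], "yaw": 0.175}, {"jaw": 3, "travel": [0, 0, 0], "yaw": 0.175}, {"jaw": 3, "travel": [0, 0, 0], "yaw": 0.175}]}}

```text
clock: 49.3
tcp_pos: [566.2, -316.9, 254.5]
tool_rot: [0.827, 0.562, -0.0, -0.001]
contact_force: [-0.2, 0.3, 0.2]
finger_gap: 0.351
grip_force: 0.0
```

{"method": "play_rows", "body": {"series": [{"jaw": 3, "travel": [0, 0, 0], "yaw": 0.171}, {"jaw": 3, "travel": [0, 0, 0], "yaw": 0}, {"jaw": 3, "travel": [0, 0, 0], "yaw": 0}]}}

```text
clock: 49.68
tcp_pos: [566.8, -316.8, 254.7]
tool_rot: [0.87, 0.493, -0.0, -0.0]
contact_force: [0.4, -0.2, 0.2]
finger_gap: 0.356
grip_force: 0.0
```

Run:
```python
from h import *
print(yang()); go((405.5,-186.5,160),-31)
```

```text
-30.889662156519066
to [ 406. -186.  160.] yaw 0.002 travel [  2.86 -20.53   9.47] rows>=4 yang->-31.0
```

{"method": "play_rows", "body": {"series": [{"jaw": 3, "travel": [0.7, -5.1, 1], "yaw": 0}, {"jaw": 3, "travel": [0.7, -5.1, 1], "yaw": 0}, {"jaw": 3, "travel": [0.7, -5.1, 1], "yaw": 0}, {"jaw": 3, "travel": [0.75, -5.2, 3], "yaw": 0}, {"jaw": 3, "travel": [0, 0, 3.4], "yaw": 0}, {"jaw": 3, "travel": [0, 0, 0], "yaw": 0}, {"jaw": 3, "travel": [0, 0, 0], "yaw": 0}]}}

```text
clock: 50.55
tcp_pos: [407.5, -187.8, 161.8]
tool_rot: [0.87, 0.493, 0.0, 0.001]
contact_force: [0.2, 1.0, 0.4]
finger_gap: 0.348
grip_force: 0.0
```

Run:
```python
from h import *
go((405.5,-187,56),-31)
d=shot('wrist');s=shot('scene')
```

```text
to [ 406. -187.   56.] yaw 0.001 travel [-0.03 -0.21 10.58] rows>=2 yang->-31.0
```

Next I go down, pinch the handle and push about 17.4 cm.

{"method": "play_rows", "body": {"series": [{"jaw": 3, "travel": [0, -0.2, 3], "yaw": 0}, {"jaw": 3, "travel": [0, 0, 3], "yaw": 0}, {"jaw": 3, "travel": [0, 0, 3], "yaw": 0}, {"jaw": 3, "travel": [0, 0, 1.5], "yaw": 0}, {"jaw": 3, "travel": [0, 0, 0], "yaw": 0}], "newtons": 60}}

```text
clock: 51.28
tcp_pos: [405.0, -186.2, 55.6]
tool_rot: [0.87, 0.492, -0.0, -0.0]
contact_force: [-0.1, -0.1, -0.9]
finger_gap: 0.353
grip_force: 0.0
```

{"method": "play_rows", "body": {"series": [{"jaw": 0, "travel": [0, 0, 0], "yaw": 0}, {"jaw": 0, "travel": [0, 0, 0], "yaw": 0}, {"jaw": 0, "travel": [0, 0, 0], "yaw": 0}, {"jaw": 0, "travel": [0, 0, 0], "yaw": 0}, {"jaw": 0, "travel": [0, 1, 0], "yaw": 0}, {"jaw": 0, "travel": [0, 1.5, 0], "yaw": 0}, {"jaw": 0, "travel": [0, 2, 0], "yaw": 0}, {"jaw": 0, "travel": [0, 2, 0], "yaw": 0}]}}

```text
clock: 52.28
tcp_pos: [458.1, -218.2, 57.1]
tool_rot: [0.87, 0.493, -0.002, -0.002]
contact_force: [-5.3, -1.1, 7.6]
finger_gap: 0.09
grip_force: 59.5
```

{"method": "play_rows", "body": {"series": [{"jaw": 0, "travel": [0, 2, 0], "yaw": 0}, {"jaw": 0, "travel": [0, 2, 0], "yaw": 0}, {"jaw": 0, "travel": [0, 2, 0], "yaw": 0}, {"jaw": 0, "travel": [0, 2, 0], "yaw": 0}, {"jaw": 0, "travel": [0, 1.3, 0], "yaw": 0}, {"jaw": 0, "travel": [0, 0.7, 0], "yaw": 0}, {"jaw": 0, "travel": [0, 0.5, 0], "yaw": 0}, {"jaw": 0, "travel": [0, 0, 0], "yaw": 0}]}}

```text
clock: 53.28
tcp_pos: [549.9, -273.3, 57.1]
tool_rot: [0.87, 0.493, -0.0, -0.0]
contact_force: [-0.6, -0.2, 4.9]
finger_gap: 0.09
grip_force: 59.4
```

{"method": "play_rows", "body": {"series": [{"jaw": 0, "travel": [0, 0, 0], "yaw": 0}, {"jaw": 0, "travel": [0, 0, 0], "yaw": 0}]}}

```text
clock: 53.52
tcp_pos: [550.0, -273.3, 57.1]
tool_rot: [0.87, 0.493, -0.0, 0.0]
contact_force: [-1.5, -1.3, 5.4]
finger_gap: 0.089
grip_force: 59.5
```

{"method": "play_rows", "body": {"series": [{"jaw": 0, "travel": [0, 0.4, 0], "yaw": 0}, {"jaw": 0, "travel": [0, 0.4, 0], "yaw": 0}, {"jaw": 0, "travel": [0, 0.2, 0], "yaw": 0}, {"jaw": 0, "travel": [0, 0, 0], "yaw": 0}, {"jaw": 0, "travel": [0, 0, 0], "yaw": 0}]}}

```text
clock: 54.15
tcp_pos: [557.7, -277.9, 57.1]
tool_rot: [0.87, 0.493, -0.001, -0.001]
contact_force: [-2.3, 0.9, 6.9]
finger_gap: 0.087
grip_force: 59.6
```

{"method": "play_rows", "body": {"series": [{"jaw": 0, "travel": [0, 0.2, 0], "yaw": 0}, {"jaw": 0, "travel": [0, 0.2, 0], "yaw": 0}, {"jaw": 0, "travel": [0, 0, 0], "yaw": 0}, {"jaw": 0, "travel": [0, 0, 0], "yaw": 0}]}}

```text
clock: 54.65
tcp_pos: [557.6, -277.9, 57.1]
tool_rot: [0.87, 0.493, -0.003, -0.005]
contact_force: [-8.4, 1.9, 12.5]
finger_gap: 0.09
grip_force: 60.3
```

At the end stop: the position held while the force rose. I release and withdraw.

{"method": "play_rows", "body": {"series": [{"jaw": 3, "travel": [0, 0, 0], "yaw": 0}, {"jaw": 3, "travel": [0, 0, 0], "yaw": 0}, {"jaw": 3, "travel": [0, 0, 0], "yaw": 0}, {"jaw": 3, "travel": [0, 0, -3], "yaw": 0}, {"jaw": 3, "travel": [0, 0, -5], "yaw": 0}, {"jaw": 3, "travel": [0, 0, -6], "yaw": 0}, {"jaw": 3, "travel": [-3, -2, -6], "yaw": 0}, {"jaw": 3, "travel": [-3, -2, -6], "yaw": 0}]}}

```text
clock: 55.65
tcp_pos: [503.5, -307.9, 304.6]
tool_rot: [0.87, 0.493, 0.0, 0.0]
contact_force: [0.3, -1.1, -0.8]
finger_gap: 0.347
grip_force: 0.0
```

{"method": "play_rows", "body": {"series": [{"jaw": 3, "travel": [0, 0, 0], "yaw": 0}, {"jaw": 3, "travel": [0, 0, 0], "yaw": 0}, {"jaw": 3, "travel": [0, 0, 0], "yaw": 0}]}}

```text
clock: 56.02
tcp_pos: [503.7, -307.0, 301.1]
tool_rot: [0.87, 0.493, -0.001, -0.002]
contact_force: [-0.9, 0.9, 0.2]
finger_gap: 0.35
grip_force: 0.0
```

Run:
```python
from h import *
d=shot('wrist');print(tool()[0])
m=cv2.inRange(cv2.cvtColor(d['frame'],cv2.COLOR_RGB2HSV),(18,120,120),(35,255,255))
for t in(-40,-20,0,20,40):   # handle bar position along cabinet x vs shut (-58)
    vals=[]
    for xc in range(-90,-30):
        u,v=px(d,(*(O+xc*cx+t*cy),70)).astype(int)
        if 0<=u<640 and 0<=v<400 and m[v,u]: vals.append(xc)
    print(t,(min(vals),max(vals),np.mean(vals)) if vals else None)
```

```text
[ 503.77764746 -307.00400358  301.02657599]
-40 (-60, -52, np.float64(-56.0))
-20 (-60, -51, np.float64(-55.5))
0 (-61, -51, np.float64(-56.0))
20 (-60, -51, np.float64(-55.5))
40 (-60, -51, np.float64(-55.5))
```

```bash
python3 -c "
from station import finish_job;print(finish_job())"
```

```text
the job is handed in; nothing more can be done
None
```

I put the muddler, ice tongs, bottle opener and bar spoon in the tool bay and the square stopper in the cork bay, then pushed the drawer fully home. I found no round stopper in any view, the ice bucket and mug were left untouched, and the job is handed in at about 56 s; it returned no verdict.

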